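# Fit measuring chambers to a test manifold in order of size

### The job

Fit the four clear measuring chambers onto the manifold's four tapered spigots in order of size, the smallest next to the valve with the paddle handle and the largest at the plugged end. Press each one firmly straight down until its foot is flush on the spigot's collar and it stays there by itself, and do not disturb the finished flow cell.

Things in the scene. Friction and masses are not known exactly. Their poses are not given: they have to be found in the camera images.
- chamber_p_mid (a point): Loose measuring chamber, the smallest of four: upright clear round tube with a solid white cap on top, outside diameter 30 mm, height 50 mm, 80 g give or take a quarter. Open at the foot: a straight round bore, 20 mm across and 38 mm deep, runs up its middle. The point is its centre, 25 mm above its foot; z is its axis, up.
- chamber_q_mid (a point): Loose measuring chamber, the second smallest of four: upright clear round tube with a solid white cap on top, outside diameter 36 mm, height 64 mm, 100 g give or take a quarter. Open at the foot: a straight round bore, 20 mm across and 52 mm deep, runs up its middle. The point is its centre, 32 mm above its foot; z is its axis, up.
- chamber_r_mid (a point): Loose measuring chamber, the second largest of four: upright clear round tube with a solid white cap on top, outside diameter 42 mm, height 78 mm, 120 g give or take a quarter. Open at the foot: a straight round bore, 20 mm across and 66 mm deep, runs up its middle. The point is its centre, 39 mm above its foot; z is its axis, up.
- chamber_s_mid (a point): Loose measuring chamber, the largest of four: upright clear round tube with a solid white cap on top, outside diameter 48 mm, height 92 mm, 150 g give or take a quarter. Open at the foot: a straight round bore, 20 mm across and 80 mm deep, runs up its middle. The point is its centre, 46 mm above its foot; z is its axis, up.
- seat_a (a point): One of four alike fixed white spigots, about 75 mm apart in a row on the aluminium bar; letters are in no set order. Point: centre of its collar's top (46 mm across, 30 mm above table), where a chamber's foot rests. The spigot stands 33 mm above it: 6 mm wide tip, 19 mm wide 12 mm lower, 20.8 mm at the collar, so a chamber set down stops some 5 mm above the collar; 15 to 20 N press it home and friction holds it.
- seat_b (a point): One of four alike fixed white spigots, about 75 mm apart in a row on the aluminium bar; letters are in no set order. Point: centre of its collar's top (46 mm across, 30 mm above table), where a chamber's foot rests. The spigot stands 33 mm above it: 6 mm wide tip, 19 mm wide 12 mm lower, 20.8 mm at the collar, so a chamber set down stops some 5 mm above the collar; 15 to 20 N press it home and friction holds it.
- seat_c (a point): One of four alike fixed white spigots, about 75 mm apart in a row on the aluminium bar; letters are in no set order. Point: centre of its collar's top (46 mm across, 30 mm above table), where a chamber's foot rests. The spigot stands 33 mm above it: 6 mm wide tip, 19 mm wide 12 mm lower, 20.8 mm at the collar, so a chamber set down stops some 5 mm above the collar; 15 to 20 N press it home and friction holds it.
- seat_d (a point): One of four alike fixed white spigots, about 75 mm apart in a row on the aluminium bar; letters are in no set order. Point: centre of its collar's top (46 mm across, 30 mm above table), where a chamber's foot rests. The spigot stands 33 mm above it: 6 mm wide tip, 19 mm wide 12 mm lower, 20.8 mm at the collar, so a chamber set down stops some 5 mm above the collar; 15 to 20 N press it home and friction holds it.
- valve_top (a point): Fixed inlet valve at one end of the row, either end, about 70 mm from the nearest spigot: white 30 mm square body, blue paddle handle 52 mm long across the bar. Point: centre of the handle's top, 36 mm above the bar's top. At the row's other end is a small round white plug, 28 mm across. y lies along the bar, x across it.
- flow_cell_mid (a point): Finished flow cell that stands loose at the right of the manifold, not to be disturbed: clear, 45 by 125 mm and 114 mm tall, three columns with blue and white caps. Point: its centre, half-way up; y is its long side.
Things that resemble listed ones, but are neither listed nor needed, are in the scene too. What is shaped like the part that bears chamber_p_mid but red is not meant. What is shaped like the part that bears chamber_q_mid but red is not meant.

How it is judged:
By the outcome, as a careful person would: the job done as asked, in the order asked, and still so for the second after the job is handed in, with the robot touching nothing.
It also fails if it takes over 99 s, if anything falls off the work surface, if the arm or the gripper's body presses on something with over 40 N, if the wrist force passes 120 N, or if a joint passes its speed limit or range.

### The arm

A 6-joint arm with a two-finger parallel gripper is mounted at the origin on the work surface. World frame = base frame: x ahead of the robot, y to its left, z up, the work surface at z = 0. Lengths are in m, angles in rad, forces in N, time in s.
With the tool pointing down it reaches from about 0.35 to 0.85 m from the base axis. Payload 8.1 kg.
Tool frame: the origin (TCP) lies between the finger pads; the fingertips stand 25 mm ahead of it and the grasp point (between the pads) lies 6 mm ahead of it (robot.tip_extent is the distance from the TCP to the fingertips, in m); z points along the fingers, y is the direction in which the jaws open and shut (so a half turn about z gives the same grasp; the last joint's range is limited). The gripper opens to 93 mm and grips with 3 to 60 N. Pads are 15 mm wide; open, the fingers measure 128 mm over their backs; the gripper's body (75 mm by 188 mm) begins 65 mm behind the grasp point.
Start: joints at [1.1, 0.13, 1.488, -0, 1.523, -0.085], TCP at [0.226, 0.556, 0.214] pointing down, gripper open.
Joint ranges: [-2.96, 2.96], [-0.89, 2.26], [0.02, 2.5], [-1.34, 4.48], [0, 2.73], [-2.66, 2.66]. Speed limits (rad/s): [2.39, 2.39, 2.79, 3.14, 3.14, 3.14].

### API

Orientations are given as a rotation vector (axis times angle).
In Python, from plant import robot gives the robot as it stands.
- The arm moves only by the tool drive_tool, never from a script. Its argument "increments" is a list of rows, each a list of 7 numbers: the closure, from 0 (fully open) to 1 (shut), then the shift along the world's x, y, z in units of 25 mm (1.0 is 25 mm), then the turn, a rotation vector about the world's x, y, z in rad. In form: [[gripper, dx, dy, dz, rx, ry, rz], ...]. A call has 1 to 20 rows; each row is the pose to reach, as a shift and turn from the pose commanded when the call began; what a row does not reach only later rows make up. A row lasts 1/12 s, in which the tool goes at most 41.7 mm and 7.16 degrees, less where a joint would pass 70% of its speed; a pose out of reach is approached as far as the arm can. A call with a gripper value outside its range is refused whole. The fingers move at their own pace and stop on an object; "squeeze" is the grip in N (left out, the last holds). Time passes only in rows, so rows that repeat a pose let the fingers close. It gives the time, the measured TCP pose, the force and the opening at its end, in the units of the state.
- robot.read_state(): the state, without advancing time (a new reading comes with each control period).
- robot.read_camera(name): name is "scene" or "side" or "wrist"; returns a dict with "image" (400x640x3 uint8, red, green, blue), "fx", "fy", "cx", "cy" (pixels), "dist" ([k1, k2, p1, p2, k3] as OpenCV has them; the pictures are not rectified), "T" (4x4, takes a point from camera to world coordinates); the wrist camera has in their place "mount" (4x4, takes a point from camera to tool coordinates, whose origin is the TCP and whose axes are the flange's). Camera axes: x right, y down, z forward; pixel columns grow to the right and rows downward; lengths in m; the calibration is good to about 2 mm. A picture is of the moment at which its call begins: read the wrist's pose just before it. There is no depth.
- robot.close_job(): hands the job in, once; it reports no verdict.
The state is a dict: "t": time; "q": joint angles; "dq": joint speeds; "joint_torque": joint torques, N m; "tool_pos": TCP position; "orientation": TCP orientation; "force": force on the tool from outside, world axes, zero at the start; "wrist_torque": the same for the moment, N m; "opening": finger opening in m.
Only numpy, scipy, OpenCV 4.12 (cv2) and the standard library are available. Lean on these libraries where they do the work, as an engineer would, in place of code of your own. Each camera call takes 0.05 s, during which the arm holds its last target.

## Working session

There is one attempt and no reset: what is moved stays moved. The work goes in short steps, Python scripts to look and compute and a tool call to move; the robot and the scene stay as the last step left them, time stands still between calls to the robot, and variables do not carry over. Pictures are saved under pics/ and viewed, and the job is handed in when it is done.

Besides the shell and the picture viewer there is one more tool, called after "Call:" as name([rows], argument=value, ...), one row to a line, values as JSON. drive_tool: Moves the arm, as the interface text tells. Its arguments: {"type":"object","properties":{"increments":{"type":"array"},"squeeze":{"type":"number"}},"required":["increments"]}

```bash
ls; mkdir -p pics
python3 - <<'E'
from plant import robot
import cv2
s=robot.read_state(); print({k:(v if not hasattr(v,'round') else v) for k,v in s.items()})
for n in ["scene","side","wrist"]:
    c=robot.read_camera(n); cv2.imwrite(f"pics/{n}0.png",c["image"][:,:,::-1])
    print(n,c["fx"],c["fy"],c["cx"],c["cy"],c["dist"]); print(c.get("T",c.get("mount")))
E
```

```text
pics
{'t': 0.0, 'q': array([ 1.09957389e+00,  1.31151728e-01,  1.48927542e+00, -4.50374884e-06,
        1.52296106e+00, -8.54017211e-02]), 'dq': array([ 0.00104931, -0.00033974, -0.00087924, -0.00151751, -0.00096119,
        0.00066196]), 'joint_torque': array([ 1.02679242e-03, -5.59836388e+01, -4.91762674e+01,  7.67429033e-02,
        3.51214490e-02, -1.88934687e-04]), 'tool_pos': array([0.22551686, 0.55539733, 0.21299519]), 'orientation': array([-6.02199498e-01, -3.08283647e+00,  2.71344702e-03]), 'force': array([-0.14048925,  0.59350247, -0.56163132]), 'wrist_torque': array([-0.0456865 , -0.02763641, -0.01879463]), 'opening': 0.09325124441127774}
scene 388.7292300303971 388.7292300303971 318.0077799593534 196.8363389248981 [-0.06870101  0.          0.          0.          0.        ]
[[-0.67324533  0.6145541  -0.41117391  0.95740884]
 [ 0.73939293  0.56422106 -0.36735908  0.33695787]
 [ 0.00623095 -0.55134186 -0.83425615  0.87100955]
 [ 0.          0.          0.          1.        ]]
side 409.06698601231795 409.06698601231795 314.89342442109677 199.86716113870497 [0.0147284 0.        0.        0.        0.       ]
[[ 0.71512423 -0.39155439  0.57903583  0.02028686]
 [-0.6987397  -0.37794973  0.60738524 -0.57281726]
 [-0.01897792 -0.83895123 -0.5438756   0.53527156]
 [ 0.          0.          0.          1.        ]]
wrist 314.3839198927079 314.3839198927079 315.7311625445802 202.38353558890697 [-0.04819981  0.          0.          0.          0.        ]
[[ 7.76429219e-06 -9.58863856e-01 -2.83866352e-01  7.98931886e-02]
 [ 9.99999758e-01 -1.90078745e-04  6.69413360e-04  9.01662259e-04]
 [-6.95833236e-04 -2.83866289e-01  9.58863622e-01 -1.70285351e-01]
 [ 0.00000000e+00  0.00000000e+00  0.00000000e+00  1.00000000e+00]]
```

View pics/scene0.png

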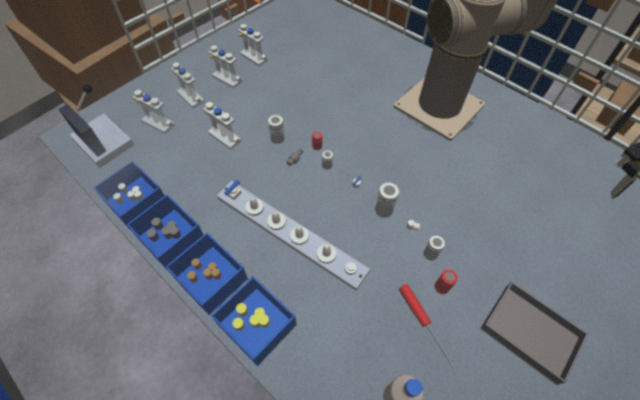

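View pics/side0.png

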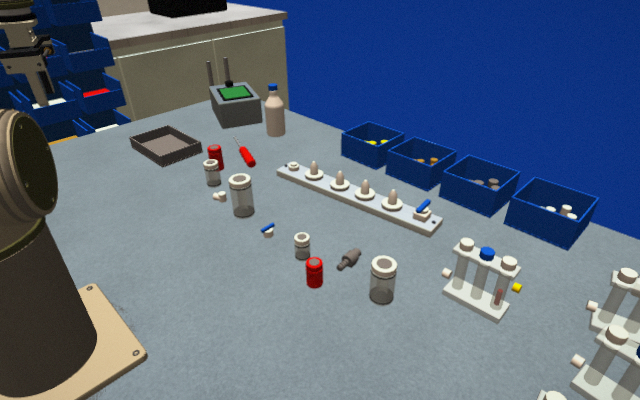

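View pics/wrist0.png

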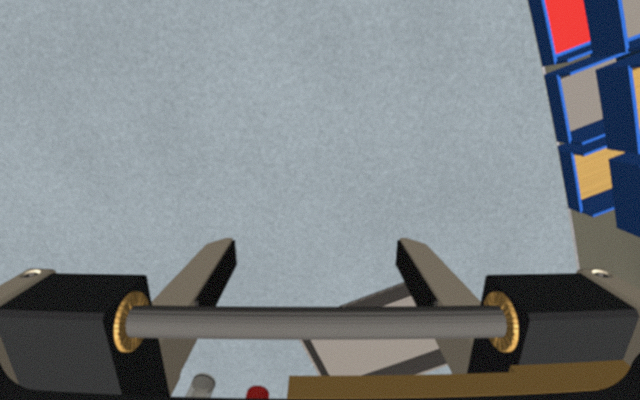

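```bash
cat > h.py <<'E'
import numpy as np, cv2
from plant import robot
def cam(n):
    s=robot.read_state() if n=="wrist" else None
    c=robot.read_camera(n)
    c["K"]=np.array([[c["fx"],0,c["cx"]],[0,c["fy"],c["cy"]],[0,0,1.]])
    if n=="wrist":
        T=np.eye(4);T[:3,:3]=cv2.Rodrigues(np.array(s["orientation"]))[0];T[:3,3]=s["tool_pos"];c["T"]=T@c["mount"]
    return c
def at(c,uv,z):
    p=cv2.undistortPoints(np.array([[uv]],float),c["K"],np.array(c["dist"]))[0,0]
    d=c["T"][:3,:3]@np.array([p[0],p[1],1]);o=c["T"][:3,3]
    return o+d*(z-o[2])/d[2]
def proj(c,P):
    R=c["T"][:3,:3].T;t=-R@c["T"][:3,3]
    return cv2.projectPoints(np.array(P,float).reshape(-1,3),cv2.Rodrigues(R)[0],t,c["K"],np.array(c["dist"]))[0].reshape(-1,2)
def crop(c,x0,y0,x1,y1,k,name):
    im=cv2.resize(c["image"][y0:y1,x0:x1,::-1],None,fx=k,fy=k,interpolation=cv2.INTER_CUBIC)
    for x in range((x0+9)//10*10,x1,10):
        cv2.line(im,((x-x0)*k,0),((x-x0)*k,6 if x%50 else 14),(0,255,255),1)
        if x%50==0: cv2.putText(im,str(x),((x-x0)*k,25),0,.4,(0,255,255),1)
    for y in range((y0+9)//10*10,y1,10):
        cv2.line(im,(0,(y-y0)*k),(6 if y%50 else 14,(y-y0)*k),(0,255,255),1)
        if y%50==0: cv2.putText(im,str(y),(16,(y-y0)*k),0,.4,(0,255,255),1)
    cv2.imwrite("pics/"+name,im)
E
python3 - <<'E'
from h import *
c=cam("scene")
crop(c,210,105,370,225,5,"s1.png"); crop(c,310,170,470,290,5,"s2.png")
crop(c,210,175,370,295,5,"s3.png")
c=cam("side")
crop(c,190,130,350,250,5,"d1.png"); crop(c,280,150,440,270,5,"d2.png");crop(c,280,190,440,310,5,"d3.png")
E
```

```text
(no output)
```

View pics/s1.png

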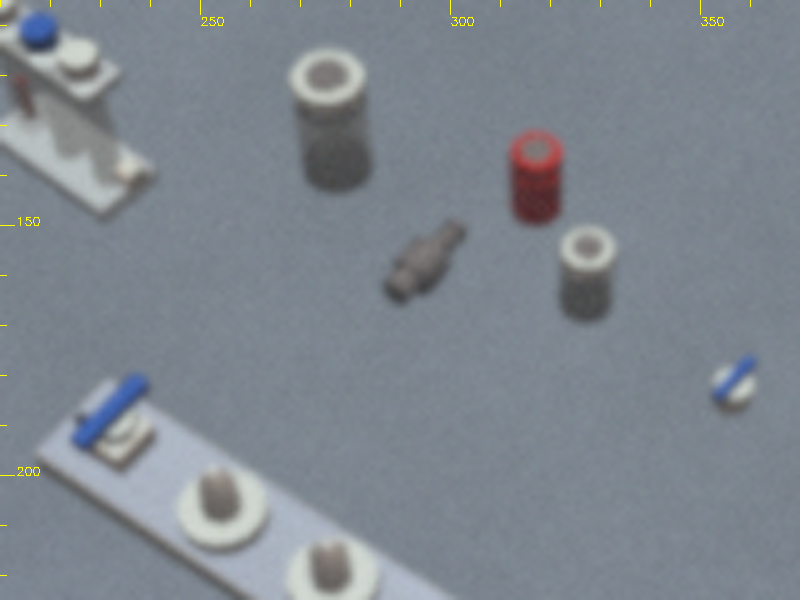

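View pics/s2.png

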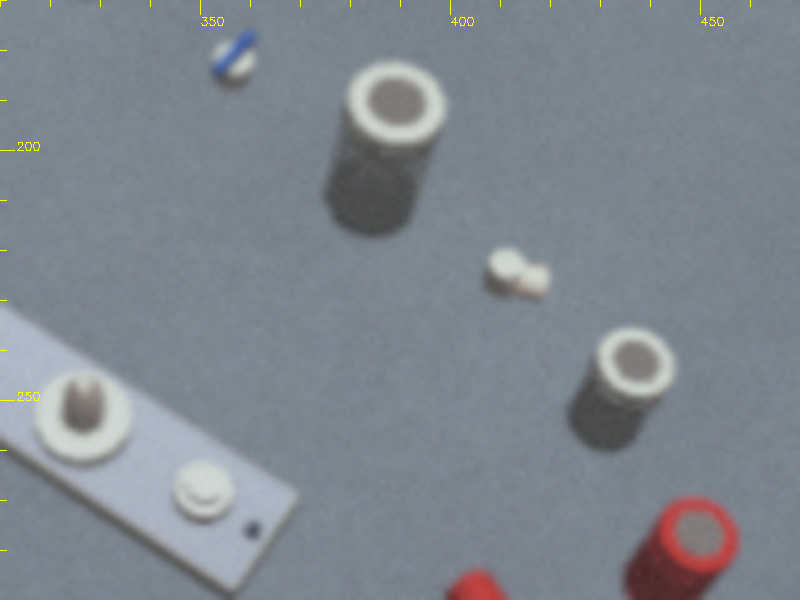

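View pics/s3.png

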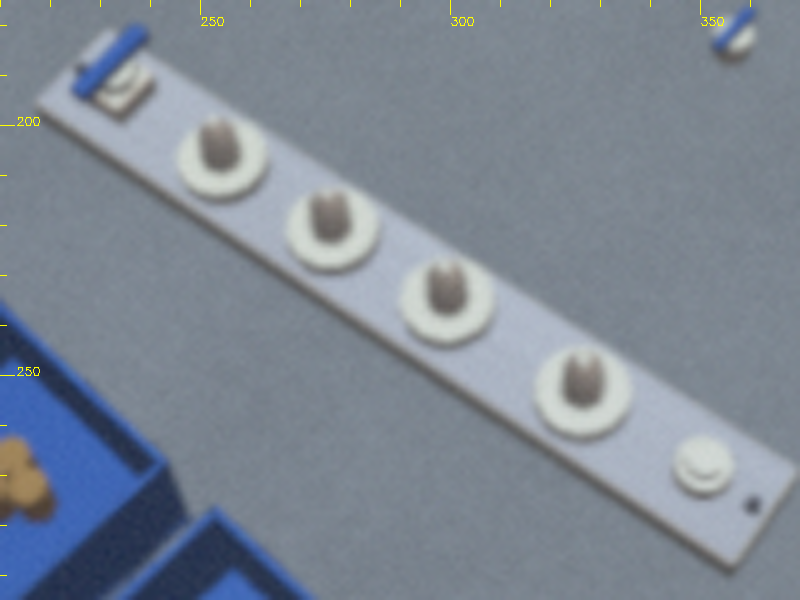

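View pics/d1.png

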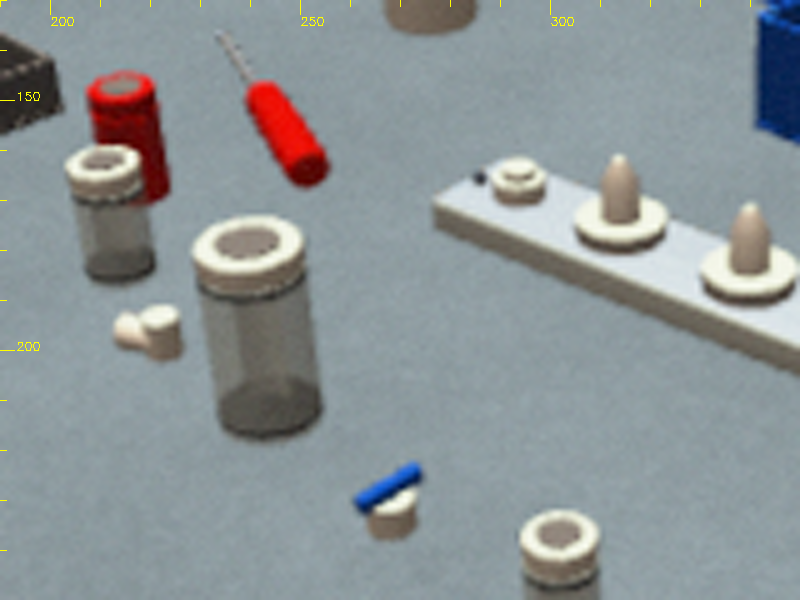

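View pics/d2.png

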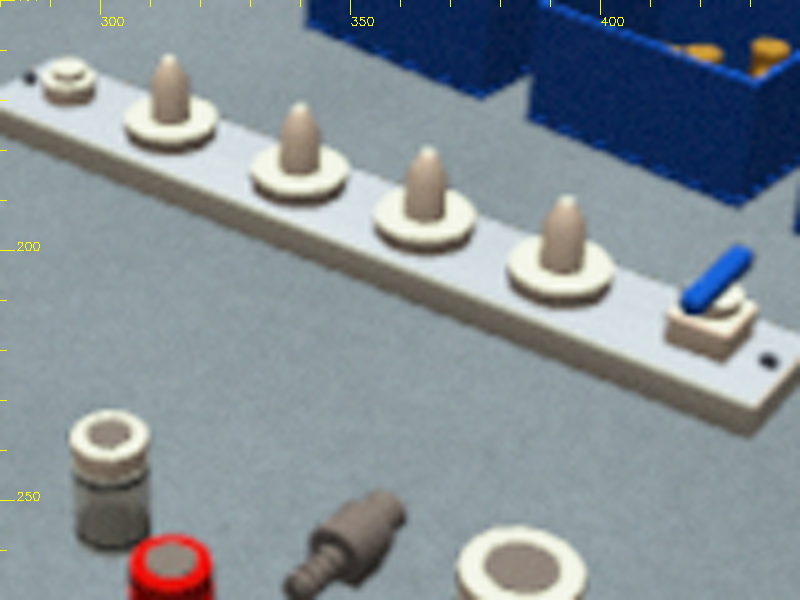

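View pics/d3.png

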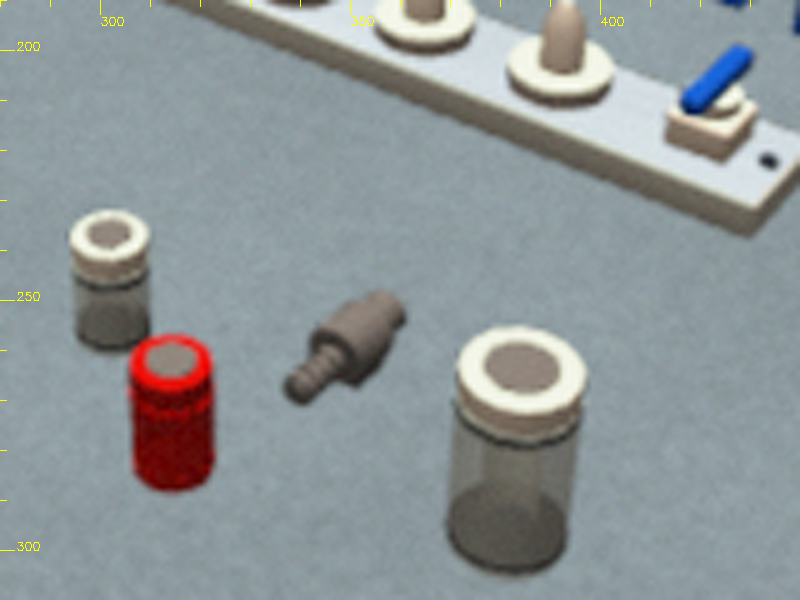

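```bash
cat > tri.py <<'E'
from h import *
def tri(c1,u1,c2,u2):
    A=[];b=[]
    M=np.zeros((3,3));v=np.zeros(3)
    for c,u in((c1,u1),(c2,u2)):
        p=cv2.undistortPoints(np.array([[u]],float),c["K"],np.array(c["dist"]))[0,0]
        d=c["T"][:3,:3]@np.array([p[0],p[1],1]);d/=np.linalg.norm(d);P=np.eye(3)-np.outer(d,d)
        M+=P;v+=P@c["T"][:3,3]
    return np.linalg.solve(M,v)
E
python3 - <<'E'
from tri import *
np.set_printoptions(precision=4,suppress=True)
a=cam("scene");b=cam("side")
for n,u,w,z in [("A",(275.4,120.4),(384.4,263.6),0),("B",(327.4,154.6),(302,236.6),0),("C",(389.2,190.6),(239.6,178.6),0),("D",(437.2,242.4),(211,162.4),0),
 ("1",(254.4,206.6),(392,203.4),.03),("2",(276.6,220.6),(364.8,193.4),.03),("3",(299.4,235.2),(339.8,184.2),.03),("4",(326.6,253.4),(314.2,174),.03)]:
    P=tri(a,u,b,w); z=z or round(P[2],3)
    print(n,P,at(a,u,z),at(b,w,z),proj(a,P)-u)
E
```

```text
A [ 0.4548 -0.2791  0.0736] [ 0.4543 -0.2777  0.074 ] [ 0.4556 -0.2802  0.074 ] [[-0.4696 -0.0553]]
B [ 0.4317 -0.1014  0.0464] [ 0.4307 -0.1009  0.046 ] [ 0.4326 -0.1018  0.046 ] [[-0.3788  0.0326]]
C [0.4409 0.1079 0.0882] [0.44   0.1083 0.088 ] [0.4415 0.1074 0.088 ] [[-0.3206  0.0799]]
D [0.4651 0.2708 0.0603] [0.4635 0.2716 0.06  ] [0.4659 0.2694 0.06  ] [[-0.6343  0.1866]]
1 [ 0.6736 -0.137   0.0244] [ 0.6748 -0.1329  0.03  ] [ 0.6674 -0.1424  0.03  ] [[-0.4428 -0.0555]]
2 [ 0.6641 -0.0655  0.0242] [ 0.6652 -0.0616  0.03  ] [ 0.6578 -0.0721  0.03  ] [[-0.5492 -0.034 ]]
3 [0.655  0.0055 0.024 ] [0.6564 0.0086 0.03  ] [ 0.6484 -0.0021  0.03  ] [[-0.468  -0.0011]]
4 [0.6469 0.087  0.0242] [0.6479 0.0898 0.03  ] [0.6406 0.0783 0.03  ] [[-0.6313  0.0368]]
```

Run:
```python
from tri import *
np.set_printoptions(precision=4,suppress=True)
a=cam("scene");b=cam("side")
print("redP",at(a,(317.4,135),.048),"redQ",at(a,(310+700/5,170+534/5),.06))
for u in [(240,139),(230.6,148),(204,127)]: print("fc scene",at(a,u,0.005))
for u in [(443,290),(495,319),(509,302)]: print("fc side",at(b,u,0.005))
print("blue",at(a,(357,181),.01),"fit",at(a,(413,225),.01), "gray",at(a,(295,156),.01))
print("bins near",at(a,(245,362),.0), at(a,(240,270),.04))
crop(a,120,60,280,180,5,"s4.png"); crop(b,430,220,590,340,5,"d4.png")
```

```text
redP [ 0.3972 -0.1685  0.048 ] redQ [0.5167 0.3403 0.06  ]
fc scene [ 0.535  -0.3538  0.005 ]
fc scene [ 0.5768 -0.3476  0.005 ]
fc scene [ 0.577  -0.4726  0.005 ]
fc side [ 0.5377 -0.3519  0.005 ]
fc side [ 0.5396 -0.4453  0.005 ]
fc side [ 0.5911 -0.4452  0.005 ]
blue [0.4226 0.0014 0.01  ] fit [0.4329 0.1941 0.01  ] gray [ 0.4741 -0.1846  0.01  ]
bins near [0.9431 0.122  0.    ] [ 0.8167 -0.0254  0.04  ]
```

View pics/d4.png

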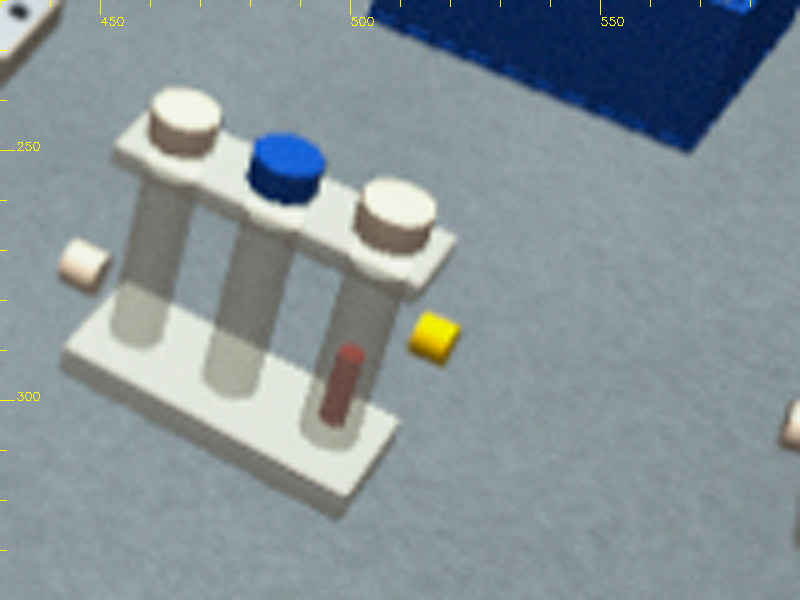

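Call:
drive_tool([
  [0,9.56,-11.4,0,0,0,-1.066],
  [0,9.56,-11.4,0,0,0,-1.066],
  [0,9.56,-11.4,0,0,0,-1.066],
  [0,9.56,-11.4,0,0,0,-1.066],
  [0,9.56,-11.4,0,0,0,-1.066],
  [0,9.56,-11.4,0,0,0,-1.066],
  [0,9.56,-11.4,0,0,0,-1.066],
  [0,9.56,-11.4,0,0,0,-1.066],
  [0,9.56,-11.4,0,0,0,-1.066],
  [0,9.56,-11.4,0,0,0,-1.066],
  [0,9.56,-11.4,0,0,0,-1.066],
  [0,9.56,-11.4,0,0,0,-1.066],
  [0,9.56,-11.4,0,0,0,-1.066],
  [0,9.56,-11.4,0,0,0,-1.066],
  [0,9.56,-11.4,0,0,0,-1.066],
], squeeze=50)

```text
t: 1.7
tool_pos: [0.464, 0.272, 0.2141]
orientation: [-2.082, -2.352, -0.0]
force: [-0.3, -1.3, 0.3]
opening: 0.0927
```

Run:
```python
from h import *
np.set_printoptions(precision=4,suppress=True)
s=robot.read_state();print(s["t"],s["tool_pos"],s["q"]);R=cv2.Rodrigues(s["orientation"])[0];print(R)
c=cam("wrist");cv2.imwrite("pics/w1.png",c["image"][:,:,::-1]);np.savez("w1.npz",**{k:c[k] for k in("T","K","dist","image")})
print(proj(c,[[.465,.271,.062],[.465,.271,0]]))
```

```text
1.7 [0.464  0.272  0.2141] [ 0.4349 -0.0378  1.6616  0.0001  1.5178  0.3134]
[[-0.1211  0.9926 -0.0001]
 [ 0.9926  0.1211  0.0001]
 [ 0.0001 -0.0001 -1.    ]]
[[316.7194 189.8829]
 [316.5935 177.6744]]
```

View pics/w1.png

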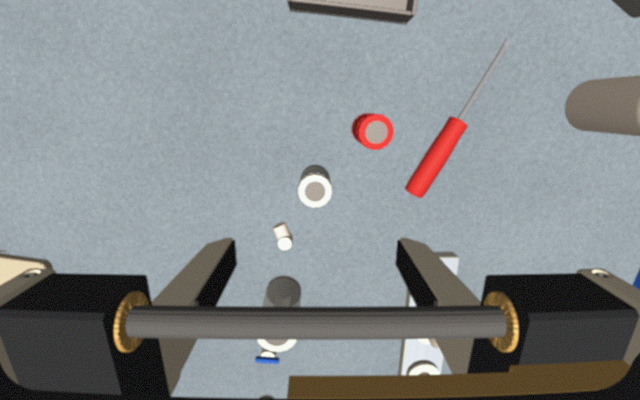

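Call:
drive_tool([
  [0,0,-0.04,-3,0,0,0],
  [0,0,-0.04,-5,0,0,0],
  [0,0,-0.04,-6.7,0,0,0],
  [0,0,-0.04,-6.7,0,0,0],
  [0,0,-0.04,-6.7,0,0,0],
  [0,0,-0.04,-6.7,0,0,0],
  [1,0,-0.04,-6.7,0,0,0],
  [1,0,-0.04,-6.7,0,0,0],
  [1,0,-0.04,-6.7,0,0,0],
  [1,0,-0.04,-6.7,0,0,0],
  [1,0,-0.04,-6.7,0,0,0],
  [1,0,-0.04,-6.7,0,0,0],
  [1,0,-0.04,-6.7,0,0,0],
  [1,0,-0.04,-6.7,0,0,0],
], squeeze=50)

```text
t: 2.92
tool_pos: [0.4648, 0.2699, 0.0467]
orientation: [2.085, 2.35, 0.0]
force: [0.2, -0.5, 0.3]
opening: 0.0448
```

Call:
drive_tool([
  [1,0,0,0,0,0,0],
  [1,0,0,0,0,0,0],
  [1,0,0,0,0,0,0],
  [1,0,0,0,0,0,0],
  [1,0,0,0,0,0,0],
  [1,0,0,0,0,0,0],
  [1,0,0,0.5,0,0,0],
  [1,0,0,0.5,0,0,0],
])

```text
t: 3.58
tool_pos: [0.4658, 0.2704, 0.0613]
orientation: [2.085, 2.349, 0.003]
force: [0.5, 0.3, -0.6]
opening: 0.0348
```

Run:
```python
from h import *
np.set_printoptions(precision=4,suppress=True)
s=robot.read_state();print(s["t"],s["tool_pos"],s["q"],s["force"],s["opening"])
c=cam("side");crop(c,150,90,310,210,5,"d5.png")
```

```text
3.5833 [0.4658 0.2704 0.0613] [0.4308 0.0921 1.818  0.     1.2291 0.3117] [ 0.5025  0.2647 -0.5559] 0.03475073001448333
```

View pics/d5.png

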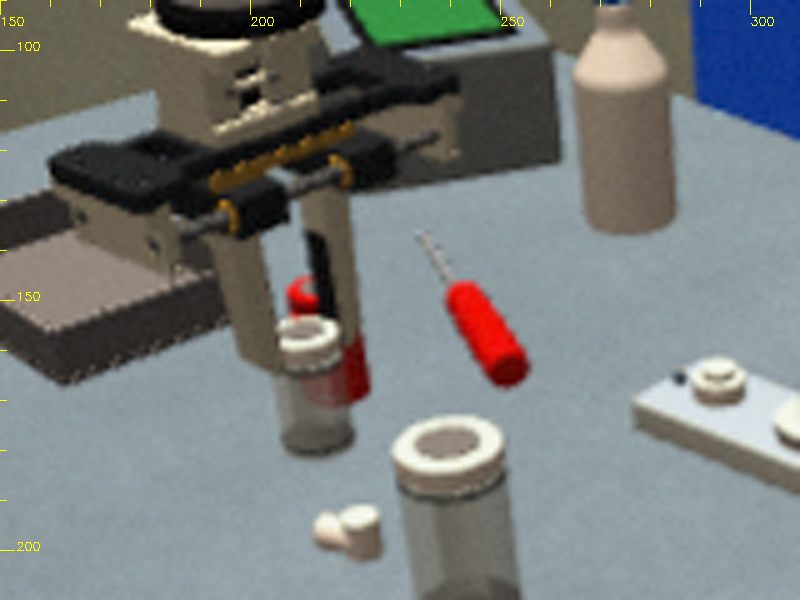

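Call:
drive_tool([
  [1,0,0,1.7,0,0,0],
  [1,0,0,3.4,0,0,0],
  [1,0.8,-1.6,4.8,0,0,0],
  [1,7.8,-16.4,6.3,0,0,0],
  [1,7.8,-16.4,6.3,0,0,0],
  [1,7.8,-16.4,6.3,0,0,0],
  [1,7.8,-16.4,6.3,0,0,0],
  [1,7.8,-16.4,6.3,0,0,0],
  [1,7.8,-16.4,6.3,0,0,0],
  [1,7.8,-16.4,6.3,0,0,0],
  [1,7.8,-16.4,6.3,0,0,0],
  [1,7.8,-16.4,6.3,0,0,0],
  [1,7.8,-16.4,6.3,0,0,0],
  [1,7.8,-16.4,6.3,0,0,0],
  [1,7.8,-16.4,6.3,0,0,0],
  [1,7.8,-16.4,6.3,0,0,0],
  [1,7.8,-16.4,6.3,0,0,0],
])

```text
t: 5.05
tool_pos: [0.6594, -0.1388, 0.2163]
orientation: [-2.084, -2.35, -0.0]
force: [-0.1, 1.0, -1.0]
opening: 0.0349
```

Run:
```python
from h import *
np.set_printoptions(precision=4,suppress=True)
s=robot.read_state();print(s["t"],s["tool_pos"],s["force"],s["opening"])
c=cam("wrist");cv2.imwrite("pics/w2.png",c["image"][:,:,::-1]);np.savez("w2.npz",**{k:c[k] for k in("T","K","dist","image")})
P=[[.6736,-.137,.03],[.6641,-.0655,.03],[.655,.0055,.03],[.6469,.087,.03]]
print(proj(c,P))
crop(c,220,20,420,170,4,"w2a.png");crop(c,220,140,420,290,4,"w2b.png")
```

```text
5.05 [ 0.6594 -0.1388  0.2163] [-0.1228  1.001  -1.0042] 0.034853024489704
[[328.3218 181.757 ]
 [328.2221 117.6711]
 [328.3684  47.3442]
 [330.8092 -40.9508]]
```

View pics/w2.png

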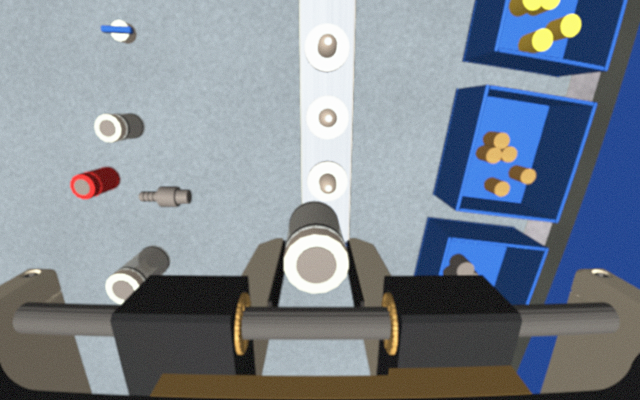

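View pics/w2a.png

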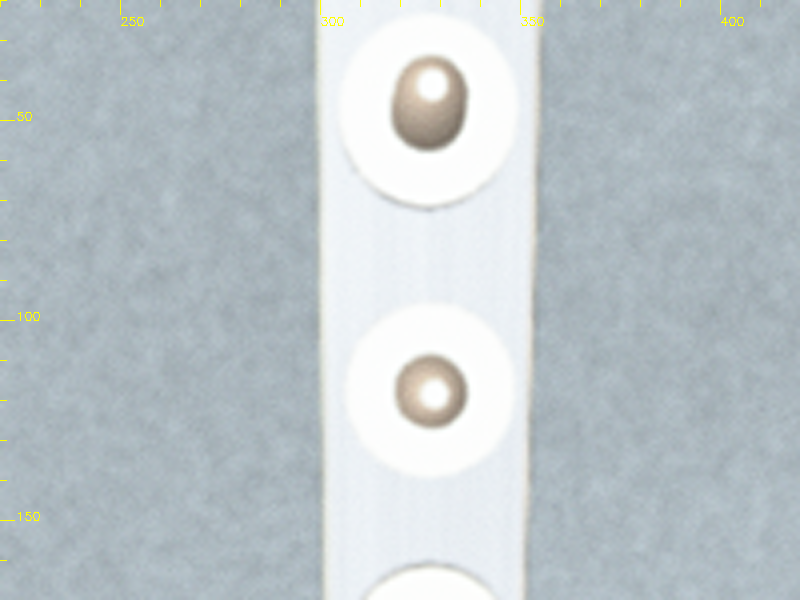

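View pics/w2b.png

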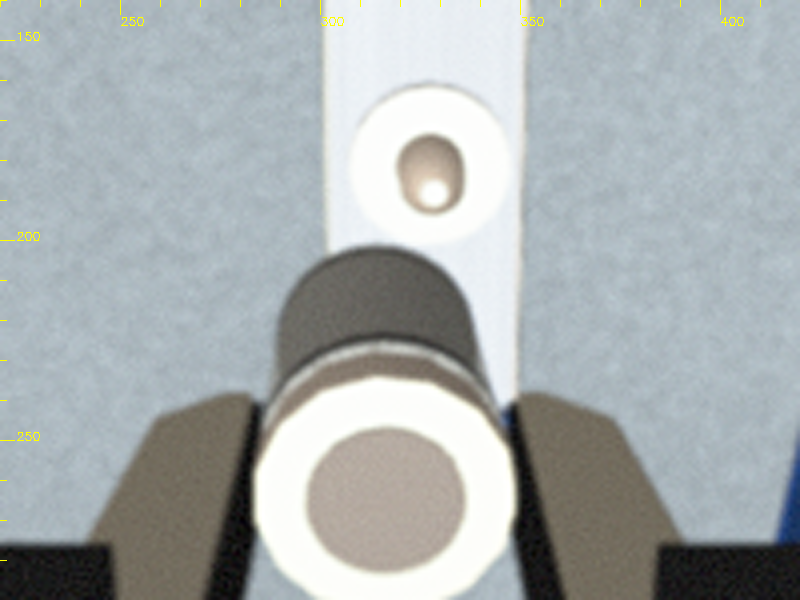

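Run:
```python
from h import *
np.set_printoptions(precision=4,suppress=True)
c=dict(np.load("w2.npz"));tcp=np.array([.6594,-.1388,.2163])
print("cap",at(c,(316.5,262.5),tcp[2]+.0173),"tcp proj",proj(c,[tcp+[0,0,.0173]]))
for u in[(327.1,180.9),(327.75,117.4),(327,47.5)]: print(at(c,u,.03))
for u in[(328,186.5),(328,118)]: print("tip-ish",at(c,u,.063))
```

```text
cap [ 0.6595 -0.1373  0.2336] tcp proj [[315.9131 264.8836]]
[ 0.6721 -0.1362  0.03  ]
[ 0.6635 -0.0653  0.03  ]
[0.6536 0.0052 0.03  ]
tip-ish [ 0.6717 -0.1349  0.063 ]
tip-ish [ 0.6626 -0.0652  0.063 ]
```

Call:
drive_tool([
  [1,0.16,1.5,-1,0,0,0],
  [1,0.16,2.9,-1.8,0,0,0],
  [1,0.16,2.9,-3.2,0,0,0],
  [1,0.16,2.9,-3.85,0,0,0],
  [1,0.16,2.9,-3.85,0,0,0],
  [1,0.16,2.9,-3.85,0,0,0],
  [1,0.16,2.9,-3.85,0,0,0],
])

```text
t: 5.68
tool_pos: [0.6646, -0.0672, 0.1225]
orientation: [2.083, 2.349, 0.002]
force: [-0.2, -0.1, -1.0]
opening: 0.035
```

Run:
```python
from h import *
np.set_printoptions(precision=4,suppress=True)
s=robot.read_state();print(s["t"],s["tool_pos"],s["force"],s["opening"])
c=cam("side");crop(c,320,110,420,210,5,"d6.png")
c=cam("scene");crop(c,230,150,330,250,5,"s6.png")
```

```text
5.6833 [ 0.6646 -0.0672  0.1225] [-0.2066 -0.1371 -1.031 ] 0.035032977340986766
```

View pics/d6.png

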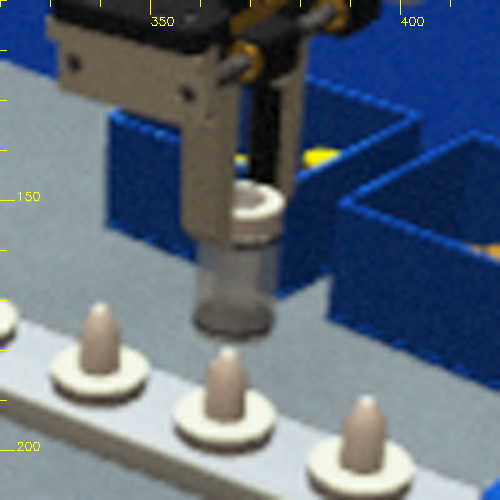

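View pics/s6.png

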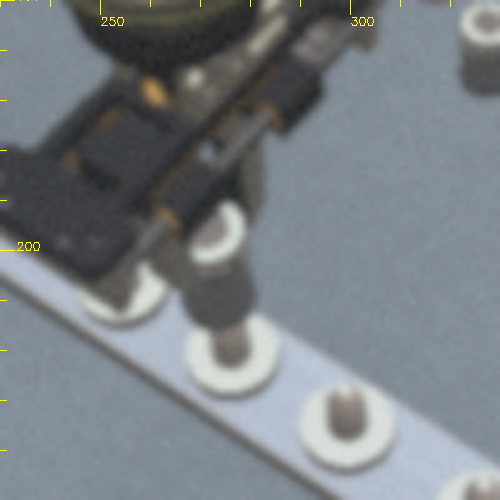

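Run:
```python
from h import *
np.set_printoptions(precision=2,suppress=True)
t=np.linspace(0,2*np.pi,60)
def ring(p,r): return np.c_[p[0]+r*np.cos(t),p[1]+r*np.sin(t),np.full(60,p[2])]
for n,(x0,y0) in (("side",(320,110)),("scene",(230,150))):
    c=cam(n); k=7
    im=cv2.resize(c["image"][y0:y0+100,x0:x0+100,::-1],None,fx=k,fy=k,interpolation=cv2.INTER_CUBIC)
    def dr(P,col): cv2.polylines(im,[np.int32((proj(c,P)-[x0,y0]+.5)*k)],False,col,1,cv2.LINE_AA)
    T=np.array([.6646,-.0672,0])
    dr(ring(T+[0,0,.0758],.018),(0,0,255));dr(ring(T+[0,0,.1398],.018),(0,0,255))
    for s in[(.6725,-.1365),(.6637,-.0653),(.654,.0053)]:
        dr(ring([*s,.03],.023),(0,255,0));dr(np.array([[*s,.03],[*s,.063]]),(0,255,0))
    cv2.imwrite(f"pics/ov_{n}.png",im)
```

```text
(no output)
```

View pics/ov_side.png

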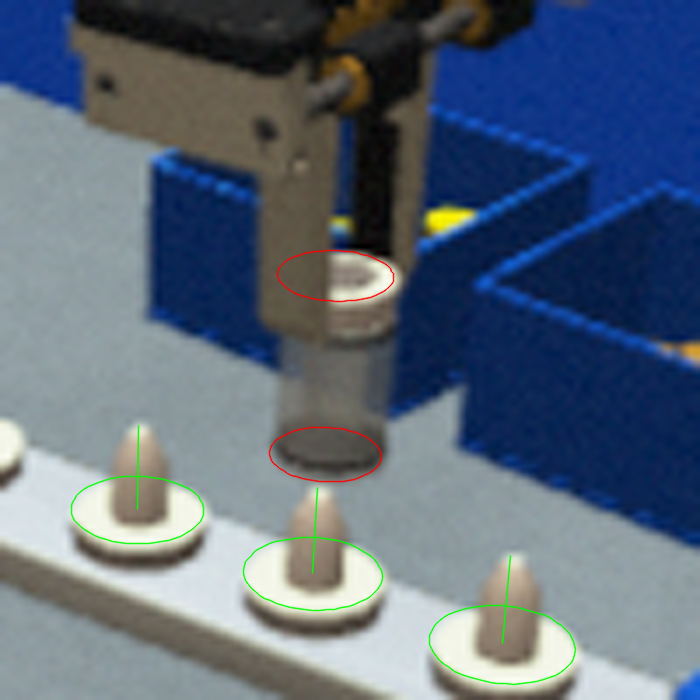

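View pics/ov_scene.png

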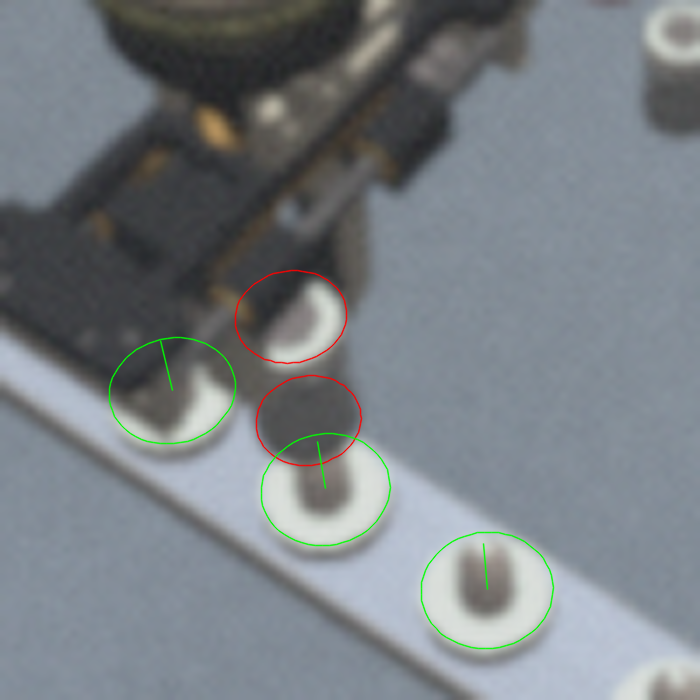

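Call:
drive_tool([
  [1,-0.05,0.07,0,0,0,0],
  [1,-0.05,0.07,-0.5,0,0,0],
  [1,-0.05,0.07,-1,0,0,0],
  [1,-0.05,0.07,-1.4,0,0,0],
  [1,-0.05,0.07,-1.4,0,0,0],
  [1,-0.05,0.07,-1.4,0,0,0],
], squeeze=60)

```text
t: 6.38
tool_pos: [0.6638, -0.0655, 0.0835]
orientation: [2.084, 2.348, 0.004]
force: [8.3, 0.6, -4.6]
opening: 0.0348
```

Call:
drive_tool([
  [1,0.04,0,0,0,0,0],
  [1,0.04,0,0,0,0,0],
  [1,0.04,0,-0.05,0,0,0],
  [1,0.04,0,-0.1,0,0,0],
  [1,0.04,0,-0.1,0,0,0],
])

```text
t: 6.8
tool_pos: [0.6641, -0.0657, 0.0821]
orientation: [2.085, 2.349, 0.002]
force: [6.5, 1.6, -2.3]
opening: 0.0345
```

Call:
drive_tool([
  [1,0.06,0,0,0,0,0],
  [1,0.06,0,0,0,0,0],
  [1,0.06,0,0,0,0,0],
])

```text
t: 7.05
tool_pos: [0.6645, -0.0657, 0.0819]
orientation: [-2.085, -2.349, 0.001]
force: [2.7, 1.0, -1.8]
opening: 0.035
```

Run:
```python
from h import *
np.set_printoptions(precision=3,suppress=True)
s=robot.read_state();print(s["t"],s["tool_pos"],s["force"],s["wrist_torque"],s["opening"])
c=cam("side");crop(c,320,110,420,210,6,"d7.png")
```

```text
7.05 [ 0.665 -0.066  0.082] [ 2.686  0.953 -1.838] [ 0.114 -0.609 -0.028] 0.03495738524902964
```

View pics/d7.png

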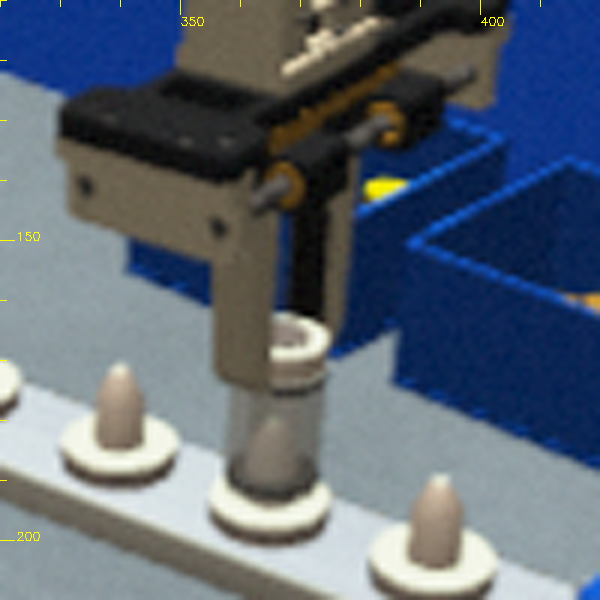

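Call:
drive_tool([
  [1,0.03,0,-0.05,0,0,0],
  [1,0.03,0,-0.1,0,0,0],
  [1,0.03,0,-0.15,0,0,0],
  [1,0.03,0,-0.15,0,0,0],
])

```text
t: 7.43
tool_pos: [0.6649, -0.066, 0.0792]
orientation: [-2.085, -2.349, 0.002]
force: [-4.3, 0.5, 4.5]
opening: 0.0345
```

Call:
drive_tool([
  [1,-0.015,0,-0.08,0,0,0],
  [1,-0.015,0,-0.16,0,0,0],
  [1,-0.015,0,-0.2,0,0,0],
  [1,-0.015,0,-0.2,0,0,0],
  [1,-0.015,0,-0.2,0,0,0],
])

```text
t: 7.85
tool_pos: [0.6651, -0.0663, 0.0768]
orientation: [2.085, 2.349, -0.001]
force: [-10.3, 0.5, 19.2]
opening: 0.0347
```

Call:
drive_tool([
  [1,-0.03,0,-0.08,0,0,0],
  [1,-0.03,0,-0.16,0,0,0],
  [1,-0.03,0,-0.16,0,0,0],
  [1,-0.03,0,-0.16,0,0,0],
])

```text
t: 8.18
tool_pos: [0.6652, -0.0664, 0.0763]
orientation: [2.084, 2.348, 0.0]
force: [-18.4, 2.7, 38.1]
opening: 0.0344
```

Run:
```python
from h import *
np.set_printoptions(precision=3,suppress=True)
s=robot.read_state();print(s["t"],s["tool_pos"],s["force"],s["wrist_torque"],s["opening"])
c=cam("side");crop(c,340,150,400,210,10,"d8.png")
```

```text
8.1833 [ 0.665 -0.066  0.076] [-18.39    2.684  38.12 ] [ 0.29   4.268 -0.069] 0.034410662092794454
```

View pics/d8.png

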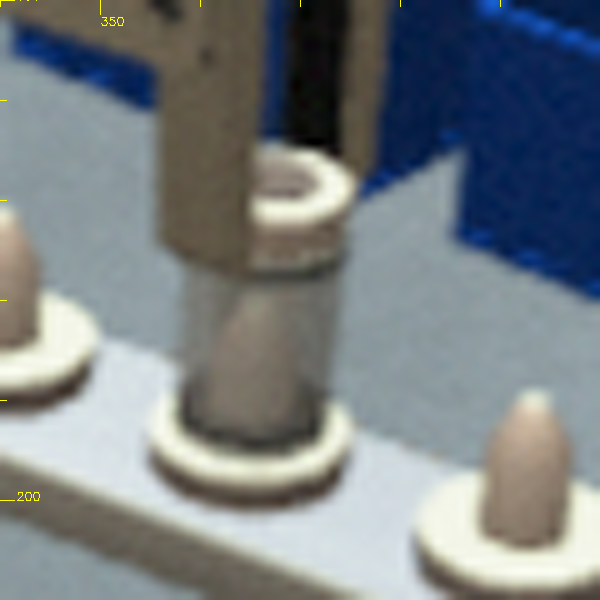

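Call:
drive_tool([
  [1,0.02,0,0.3,0,0,0],
  [1,0.02,0,0.36,0,0,0],
  [0,0.02,0,0.36,0,0,0],
  [0,0.02,0,0.36,0,0,0],
  [0,0.02,0,0.36,0,0,0],
  [0,0.02,0,0.36,0,0,0],
  [0,0.02,0,1.5,0,0,0],
  [0,0.02,0,3,0,0,0],
  [0,0.02,0,4.5,0,0,0],
  [0,0.02,0,5.8,0,0,0],
  [0,-9,7,5.8,0,0,0],
  [0,-9,7,5.8,0,0,0],
  [0,-9,7,5.8,0,0,0],
  [0,-9,7,5.8,0,0,0],
  [0,-9,7,5.8,0,0,0],
  [0,-9,7,5.8,0,0,0],
  [0,-9,7,5.8,0,0,0],
  [0,-9,7,5.8,0,0,0],
  [0,-9,7,5.8,0,0,0],
])

```text
t: 9.82
tool_pos: [0.4389, 0.1102, 0.2154]
orientation: [2.082, 2.352, 0.002]
force: [0.6, 0.1, 0.0]
opening: 0.0927
```

Run:
```python
from h import *
np.set_printoptions(precision=4,suppress=True)
s=robot.read_state();print(s["t"],s["tool_pos"],s["force"],s["opening"])
c=cam("wrist");cv2.imwrite("pics/w3.png",c["image"][:,:,::-1]);np.savez("w3.npz",**{k:c[k] for k in("T","K","dist","image")})
print(proj(c,[[.4405,.108,.092],[.4405,.108,0]]))
c=cam("side");crop(c,320,140,420,240,6,"d9.png")
```

```text
9.8167 [0.4389 0.1102 0.2154] [0.5869 0.14   0.0153] 0.09273831181908276
[[317.0468 198.3   ]
 [316.6719 178.3549]]
```

View pics/w3.png

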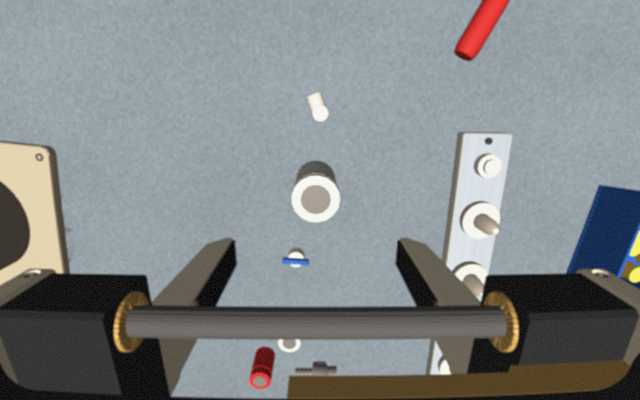

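View pics/d9.png

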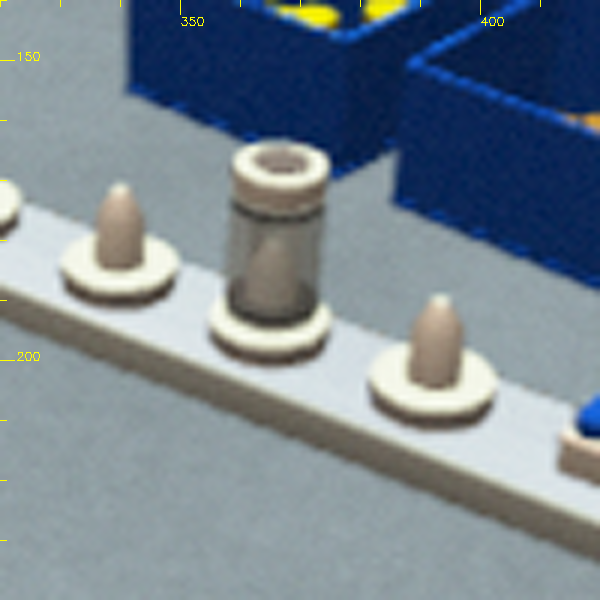

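Call:
drive_tool([
  [0,0.03,-0.11,-2,0,0,0],
  [0,0.03,-0.11,-4,0,0,0],
  [0,0.03,-0.11,-6,0,0,0],
  [0,0.03,-0.11,-6,0,0,0],
  [0,0.03,-0.11,-6,0,0,0],
  [1,0.03,-0.11,-6,0,0,0],
  [1,0.03,-0.11,-6,0,0,0],
  [1,0.03,-0.11,-6,0,0,0],
  [1,0.03,-0.11,-6,0,0,0],
  [1,0.03,-0.11,-6,0,0,0],
  [1,0.03,-0.11,-6,0,0,0],
  [1,0.03,-0.11,-6,0,0,0],
  [1,0.03,-0.11,-6,0,0,0],
  [1,0.03,-0.11,-6,0,0,0],
  [1,0.03,-0.11,-6,0,0,0],
], squeeze=60)

```text
t: 11.17
tool_pos: [0.4407, 0.1065, 0.0655]
orientation: [2.085, 2.349, 0.001]
force: [-1.2, -0.5, 5.8]
opening: 0.0473
```

Call:
drive_tool([
  [1,0,0,1.6,0,0,0],
  [1,0,0,3.2,0,0,0],
  [1,0,0,4.8,0,0,0],
  [1,1,-0.5,6.2,0,0,0],
  [1,8.6,-3.8,6.5,0,0,0],
  [1,8.6,-3.8,6.5,0,0,0],
  [1,8.6,-3.8,6.5,0,0,0],
  [1,8.6,-3.8,6.5,0,0,0],
  [1,8.6,-3.8,6.5,0,0,0],
  [1,8.6,-3.8,6.5,0,0,0],
  [1,8.6,-3.8,6.5,0,0,0],
  [1,8.6,-3.8,6.5,0,0,0],
  [1,8.6,-3.8,6.5,0,0,0],
  [1,8.6,-3.8,6.5,0,0,0],
])

```text
t: 12.33
tool_pos: [0.6548, 0.0122, 0.2287]
orientation: [2.084, 2.35, 0.001]
force: [-0.4, 0.6, -0.7]
opening: 0.0471
```

Run:
```python
from h import *
np.set_printoptions(precision=4,suppress=True)
s=robot.read_state();print(s["t"],s["tool_pos"],s["force"],s["opening"])
c=cam("wrist");np.savez("w4.npz",**{k:c[k] for k in("T","K","dist","image")})
print(proj(c,[[.646,.087,.03],s["tool_pos"]+[0,0,.0265]]))
crop(c,220,140,420,290,4,"w4b.png")
```

```text
12.3333 [0.6548 0.0122 0.2287] [-0.4404  0.6101 -0.6888] 0.0470894137495156
[[315.8708 114.3681]
 [315.9591 273.2647]]
```

View pics/w4b.png

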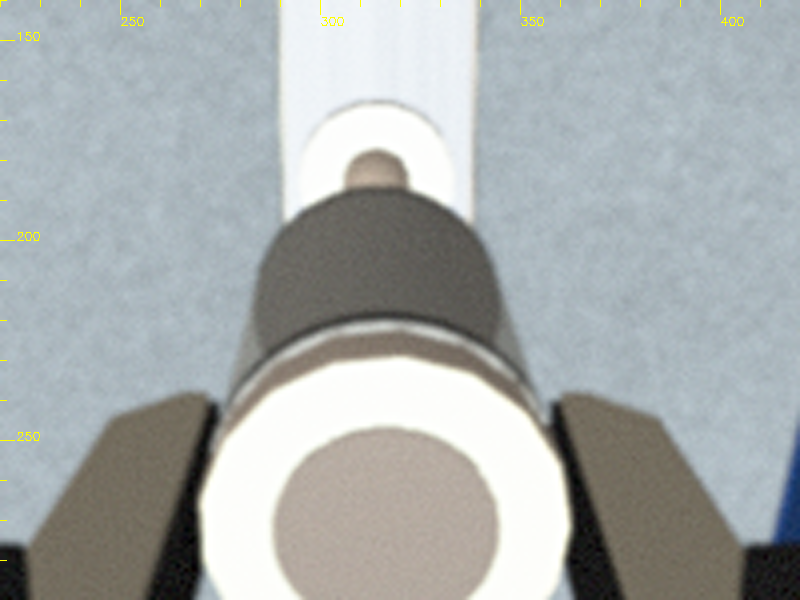

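Run:
```python
from h import *
np.set_printoptions(precision=4,suppress=True)
c=dict(np.load("w4.npz"));crop(c,220,60,420,210,4,"w4a.png")
print(at(c,(316.5,271.3),.2287+.0265))
```

```text
[0.6549 0.0133 0.2552]
```

View pics/w4a.png

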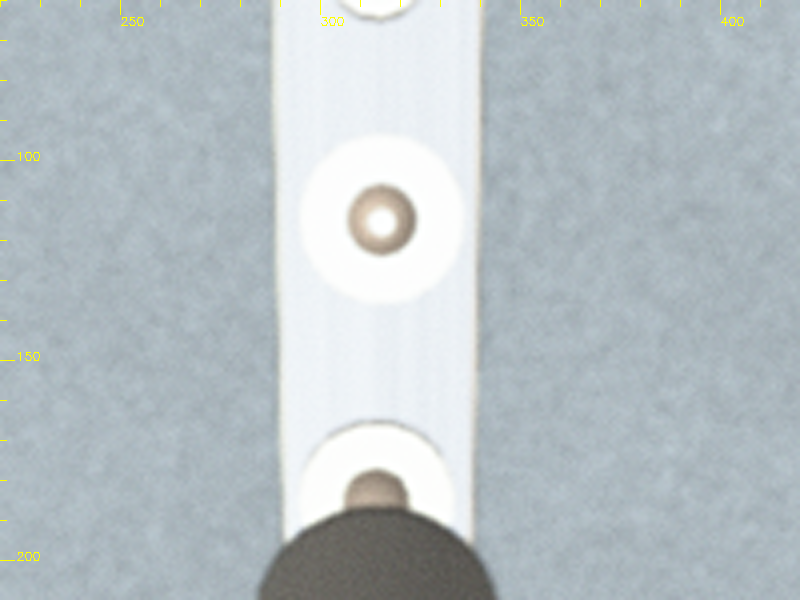

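Call:
drive_tool([
  [1,-0.33,1.5,-1,0,0,0],
  [1,-0.33,2.95,-2,0,0,0],
  [1,-0.33,2.95,-3.4,0,0,0],
  [1,-0.33,2.95,-3.4,0,0,0],
  [1,-0.33,2.95,-3.4,0,0,0],
  [1,-0.33,2.95,-4,0,0,0],
  [1,-0.33,2.95,-4.6,0,0,0],
  [1,-0.33,2.95,-4.75,0,0,0],
  [1,-0.33,2.95,-4.75,0,0,0],
  [1,-0.33,2.95,-4.75,0,0,0],
])

```text
t: 13.22
tool_pos: [0.6477, 0.0846, 0.111]
orientation: [2.085, 2.348, 0.002]
force: [-3.5, -0.2, -1.9]
opening: 0.0471
```

Call:
drive_tool([
  [1,-0.04,0.02,-0.1,0,0,0],
  [1,-0.04,0.02,-0.2,0,0,0],
  [1,-0.04,0.02,-0.3,0,0,0],
  [1,-0.04,0.02,-0.35,0,0,0],
  [1,-0.04,0.02,-0.35,0,0,0],
])

```text
t: 13.63
tool_pos: [0.6469, 0.0855, 0.1003]
orientation: [2.085, 2.348, 0.002]
force: [1.8, -0.3, -1.7]
opening: 0.047
```

Call:
drive_tool([
  [1,0,0,-0.1,0,0,0],
  [1,0,0,-0.2,0,0,0],
  [1,0,0,-0.3,0,0,0],
  [1,0,0,-0.3,0,0,0],
  [1,0,0,-0.3,0,0,0],
])

```text
t: 14.05
tool_pos: [0.6471, 0.0856, 0.0955]
orientation: [2.084, 2.348, 0.002]
force: [-6.6, -1.9, 15.7]
opening: 0.0473
```

Call:
drive_tool([
  [1,-0.02,0,-0.1,0,0,0],
  [1,-0.03,0,-0.2,0,0,0],
  [1,-0.03,0,-0.2,0,0,0],
  [1,-0.03,0,-0.2,0,0,0],
])

```text
t: 14.38
tool_pos: [0.6473, 0.0857, 0.0953]
orientation: [2.082, 2.347, 0.005]
force: [-18.3, -2.4, 42.9]
opening: 0.0471
```

Call:
drive_tool([
  [1,0.02,0,0.25,0,0,0],
  [1,0.02,0,0.35,0,0,0],
  [0,0.02,0,0.35,0,0,0],
  [0,0.02,0,0.35,0,0,0],
  [0,0.02,0,0.35,0,0,0],
  [0,0.02,0,0.35,0,0,0],
  [0,0.02,0,1.6,0,0,0],
  [0,0.02,0,3.2,0,0,0],
  [0,0.02,0,4.8,0,0,0],
  [0,0,0,5.4,0,0,0],
])

```text
t: 15.22
tool_pos: [0.6477, 0.0858, 0.2297]
orientation: [2.082, 2.345, 0.009]
force: [0.9, 0.1, 1.4]
opening: 0.0919
```

Call:
drive_tool([
  [0,-7.68,-14.6,-0.4,0,0,0],
  [0,-7.68,-14.6,-0.4,0,0,0],
  [0,-7.68,-14.6,-0.4,0,0,0],
  [0,-7.68,-14.6,-0.4,0,0,0],
  [0,-7.68,-14.6,-0.4,0,0,0],
  [0,-7.68,-14.6,-0.4,0,0,0],
  [0,-7.68,-14.6,-0.4,0,0,0],
  [0,-7.68,-14.6,-0.4,0,0,0],
  [0,-7.68,-14.6,-0.4,0,0,0],
  [0,-7.68,-14.6,-0.4,0,0,0],
  [0,-7.68,-14.6,-0.4,0,0,0],
  [0,-7.68,-14.6,-0.4,0,0,0],
  [0,-7.68,-14.6,-0.4,0,0,0],
  [0,-7.68,-14.6,-0.4,0,0,0],
])

```text
t: 16.38
tool_pos: [0.454, -0.2783, 0.2125]
orientation: [-2.084, -2.351, -0.001]
force: [1.0, 0.6, 0.4]
opening: 0.0927
```

Run:
```python
from h import *
np.set_printoptions(precision=4,suppress=True)
s=robot.read_state();print(s["t"],s["tool_pos"],s["force"],s["opening"])
c=cam("wrist");cv2.imwrite("pics/w5.png",c["image"][:,:,::-1])
print(proj(c,[[.455,-.279,.078],[.455,-.279,0]]))
c=cam("side");crop(c,270,120,430,240,5,"d10.png")
```

```text
16.3833 [ 0.454  -0.2783  0.2125] [1.0452 0.5686 0.4458] 0.09267603985114162
[[316.7621 193.9414]
 [316.5785 177.7646]]
```

View pics/w5.png

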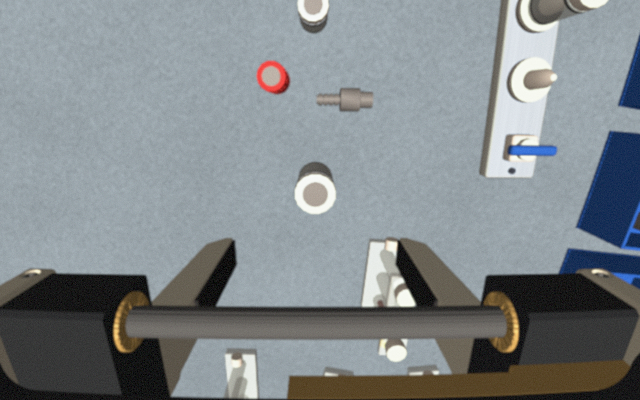

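View pics/d10.png

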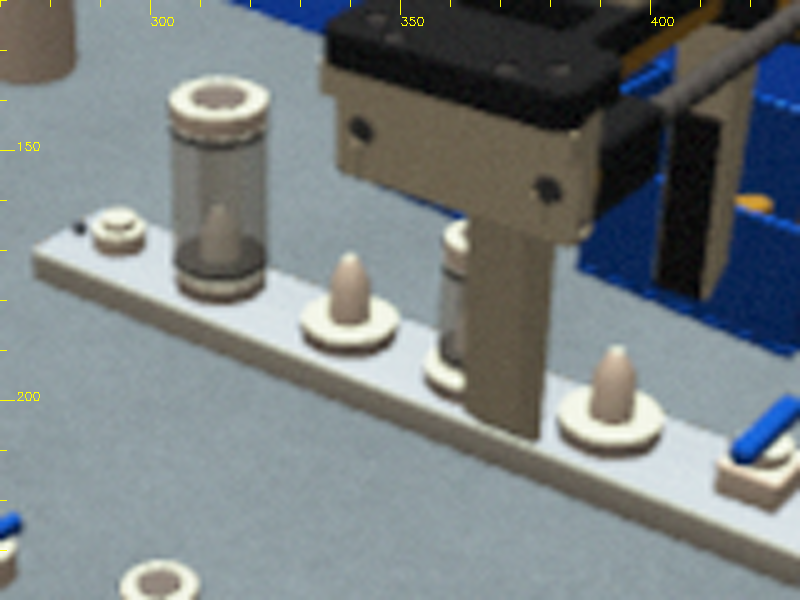

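Call:
drive_tool([
  [0,0,-0.03,-2,0,0,0],
  [0,0,-0.03,-4,0,0,0],
  [0,0,-0.03,-5.5,0,0,0],
  [0,0,-0.03,-6.26,0,0,0],
  [0,0,-0.03,-6.26,0,0,0],
  [0,0,-0.03,-6.26,0,0,0],
  [1,0,-0.03,-6.26,0,0,0],
  [1,0,-0.03,-6.26,0,0,0],
  [1,0,-0.03,-6.26,0,0,0],
  [1,0,-0.03,-6.26,0,0,0],
  [1,0,-0.03,-6.26,0,0,0],
  [1,0,-0.03,-6.26,0,0,0],
  [1,0,-0.03,-6.26,0,0,0],
  [1,0,-0.03,-6.26,0,0,0],
  [1,0,-0.03,-6.26,0,0,0],
  [1,0,-0.03,-6.26,0,0,0],
  [1,0,-0.03,-6.26,0,0,0],
  [1,0,-0.03,-6.26,0,0,0],
  [1,0,-0.03,-6.26,0,0,0],
], squeeze=60)

```text
t: 18.07
tool_pos: [0.4534, -0.2801, 0.0561]
orientation: [2.085, 2.35, -0.0]
force: [-0.9, 0.6, 1.2]
opening: 0.041
```

Call:
drive_tool([
  [1,0,0,1.6,0,0,0],
  [1,0,0,3.2,0,0,0],
  [1,0,0,4.8,0,0,0],
  [1,0,0.5,6.4,0,0,0],
  [1,8.06,11.4,7,0,0,0],
  [1,8.06,11.4,7,0,0,0],
  [1,8.06,11.4,7,0,0,0],
  [1,8.06,11.4,7,0,0,0],
  [1,8.06,11.4,7,0,0,0],
  [1,8.06,11.4,7,0,0,0],
  [1,8.06,11.4,7,0,0,0],
  [1,8.06,11.4,7,0,0,0],
  [1,8.06,11.4,7,0,0,0],
  [1,8.06,11.4,7,0,0,0],
  [1,8.06,11.4,7,0,0,0],
  [1,8.06,11.4,7,0,0,0],
  [1,8.06,11.4,5,0,0,0],
  [1,8.06,11.4,3.16,0,0,0],
  [1,8.06,11.4,3.16,0,0,0],
  [1,8.06,11.4,3.16,0,0,0],
])

```text
t: 19.73
tool_pos: [0.6505, 0.0036, 0.1296]
orientation: [-2.083, -2.342, 0.01]
force: [-0.2, 0.2, -1.8]
opening: 0.0411
```

Run:
```python
from h import *
np.set_printoptions(precision=4,suppress=True)
s=robot.read_state();print(s["t"],s["tool_pos"],s["force"],s["opening"])
T=s["tool_pos"]; t=np.linspace(0,2*np.pi,60)
def ring(p,r): return np.c_[p[0]+r*np.cos(t),p[1]+r*np.sin(t),np.full(60,p[2])]
ims=[]
for n,(x0,y0) in (("side",(290,110)),("scene",(250,165))):
    c=cam(n); k=5
    im=cv2.resize(c["image"][y0:y0+100,x0:x0+80,::-1],None,fx=k,fy=k,interpolation=cv2.INTER_CUBIC)
    def dr(P,col): cv2.polylines(im,[np.int32((proj(c,P)-[x0,y0]+.5)*k)],False,col,1,cv2.LINE_AA)
    dr(ring(T+[0,0,-.0561],.021),(0,0,255))
    p=[.6548,.0048,.03];dr(ring(p,.023),(0,255,0));dr(np.array([p,[p[0],p[1],.063]]),(0,255,0))
    ims.append(im)
cv2.imwrite("pics/ov3.png",np.hstack(ims))
```

```text
19.7333 [0.6505 0.0036 0.1296] [-0.1854  0.1625 -1.8385] 0.041063416893958794
```

View pics/ov3.png

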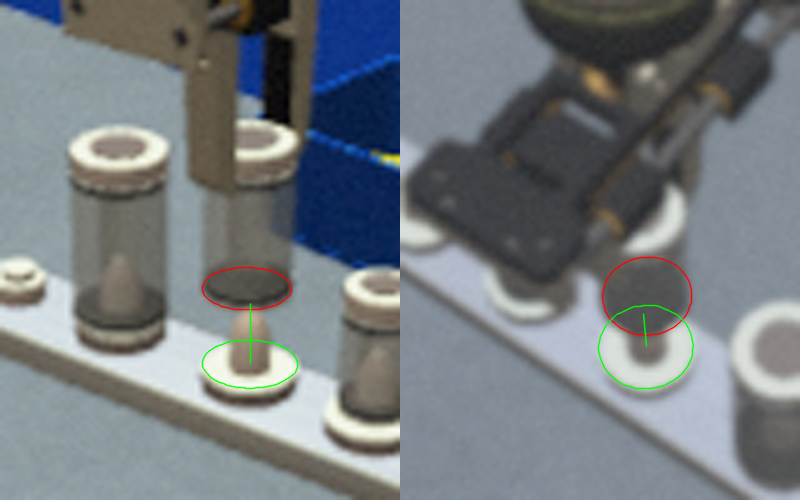

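Call:
drive_tool([
  [1,0,0,0,0,0,0],
  [1,0,0,0,0,0,0],
])

```text
t: 20.0
tool_pos: [0.6569, 0.0045, 0.1387]
orientation: [2.083, 2.346, 0.005]
force: [1.1, 0.1, -0.7]
opening: 0.0408
```

Call:
drive_tool([
  [1,0,0,0,0,0,0],
  [1,0,0,0,0,0,0],
  [1,0,0,0,0,0,0],
])

```text
t: 20.25
tool_pos: [0.6554, 0.005, 0.1361]
orientation: [2.084, 2.349, 0.001]
force: [-0.6, -1.1, -1.9]
opening: 0.041
```

Call:
drive_tool([
  [1,-0.02,0,-0.5,0,0,0],
  [1,-0.02,0,-1,0,0,0],
  [1,-0.02,0,-1.4,0,0,0],
  [1,-0.02,0,-1.6,0,0,0],
  [1,-0.02,0,-1.7,0,0,0],
  [1,-0.02,0,-1.7,0,0,0],
  [1,-0.02,0,-1.7,0,0,0],
])

```text
t: 20.83
tool_pos: [0.6536, 0.0049, 0.0917]
orientation: [-2.084, -2.348, 0.002]
force: [-1.4, 0.1, -3.2]
opening: 0.0412
```

Lateral forces are low, so I'm pressing now (flush is expected at TCP z ≈ 0.086).

Call:
drive_tool([
  [1,0,0,-0.1,0,0,0],
  [1,0,0,-0.2,0,0,0],
  [1,0,0,-0.3,0,0,0],
  [1,0,0,-0.3,0,0,0],
  [1,0,0,-0.3,0,0,0],
])

```text
t: 21.25
tool_pos: [0.6539, 0.0047, 0.0868]
orientation: [-2.085, -2.349, 0.001]
force: [-8.0, -1.8, 10.4]
opening: 0.0412
```

Call:
drive_tool([
  [1,-0.01,0,-0.1,0,0,0],
  [1,-0.02,0,-0.2,0,0,0],
  [1,-0.02,0,-0.2,0,0,0],
  [1,-0.02,0,-0.2,0,0,0],
])

```text
t: 21.58
tool_pos: [0.6541, 0.0046, 0.086]
orientation: [2.084, 2.349, 0.0]
force: [-21.5, 0.2, 34.4]
opening: 0.0411
```

Call:
drive_tool([
  [1,0.02,0,0.2,0,0,0],
  [1,0.02,0,0.32,0,0,0],
  [0,0.02,0,0.32,0,0,0],
  [0,0.02,0,0.32,0,0,0],
  [0,0.02,0,0.32,0,0,0],
  [0,0.02,0,0.32,0,0,0],
  [0,0.02,0,1.6,0,0,0],
  [0,0.02,0,3.2,0,0,0],
  [0,0.02,0,4.8,0,0,0],
  [0,0,0,5.4,0,0,0],
  [0,-2,-1,5.4,0,0,0],
  [0,-3.5,-1.7,5.4,0,0,0],
  [0,-5,-2.4,5.4,0,0,0],
  [0,-6.5,-3.1,5.4,0,0,0],
  [0,-8,-3.8,5.4,0,0,0],
  [0,-8.92,-4.23,5.4,0,0,0],
  [0,-8.92,-4.23,5.4,0,0,0],
  [0,-8.92,-4.23,5.4,0,0,0],
  [0,-8.92,-4.23,5.4,0,0,0],
])

```text
t: 23.17
tool_pos: [0.4317, -0.101, 0.2161]
orientation: [2.085, 2.347, 0.002]
force: [0.1, 0.2, -0.2]
opening: 0.0932
```

Run:
```python
from h import *
np.set_printoptions(precision=4,suppress=True)
s=robot.read_state();print(s["t"],s["tool_pos"],s["force"],s["opening"])
c=cam("wrist");cv2.imwrite("pics/w6.png",c["image"][:,:,::-1])
print(proj(c,[[.4312,-.1012,.05]]))
c=cam("side");crop(c,270,120,430,240,5,"d11.png")
```

```text
23.1667 [ 0.4317 -0.101   0.2161] [ 0.0896  0.189  -0.2402] 0.09318010966302263
[[315.0013 185.6689]]
```

View pics/w6.png

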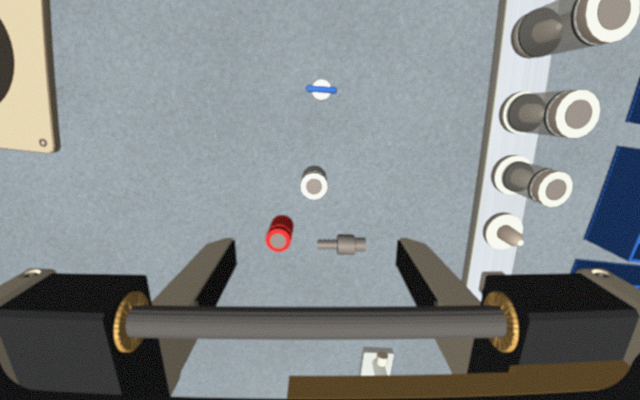

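View pics/d11.png

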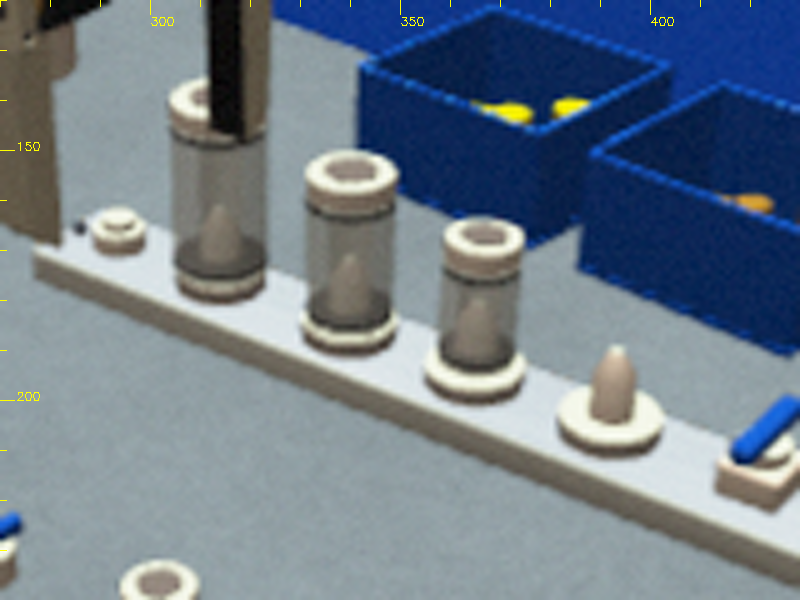

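Call:
drive_tool([
  [0,-0.05,0,-1.6,0,0,0],
  [0,-0.05,0,-3.2,0,0,0],
  [0,-0.05,0,-4.8,0,0,0],
  [0,-0.05,0,-6.2,0,0,0],
  [0,-0.05,0,-7.12,0,0,0],
  [0,-0.05,0,-7.12,0,0,0],
  [0,-0.05,0,-7.12,0,0,0],
  [1,-0.05,0,-7.12,0,0,0],
  [1,-0.05,0,-7.12,0,0,0],
  [1,-0.05,0,-7.12,0,0,0],
  [1,-0.05,0,-7.12,0,0,0],
  [1,-0.05,0,-7.12,0,0,0],
  [1,-0.05,0,-7.12,0,0,0],
  [1,-0.05,0,-7.12,0,0,0],
  [1,-0.05,0,-7.12,0,0,0],
  [1,-0.05,0,-7.12,0,0,0],
  [1,-0.05,0,-7.12,0,0,0],
  [1,-0.05,0,-7.12,0,0,0],
  [1,-0.05,0,-7.12,0,0,0],
  [1,-0.05,0,-7.12,0,0,0],
], squeeze=60)

```text
t: 24.93
tool_pos: [0.4296, -0.1008, 0.037]
orientation: [-2.085, -2.35, 0.0]
force: [0.0, 0.2, 0.1]
opening: 0.0285
```

Call:
drive_tool([
  [1,0,0,0,0,0,0],
  [1,0,0,0,0,0,0],
  [1,0,0,0,0,0,0],
])

```text
t: 25.18
tool_pos: [0.4296, -0.1008, 0.037]
orientation: [-2.085, -2.35, 0.0]
force: [0.1, 0.0, 0.7]
opening: 0.0285
```

Call:
drive_tool([
  [1,0,0,1.6,0,0,0],
  [1,0,0,3.2,0,0,0],
  [1,0,0,4.8,0,0,0],
  [1,0.5,0,6,0,0,0],
  [1,2,-0.3,6.4,0,0,0],
  [1,3.5,-0.5,6.4,0,0,0],
  [1,5,-0.7,6.4,0,0,0],
  [1,6.5,-1,6.4,0,0,0],
  [1,8,-1.2,6.4,0,0,0],
  [1,9,-1.4,6.2,0,0,0],
  [1,9.6,-1.45,5.6,0,0,0],
  [1,9.74,-1.45,4.8,0,0,0],
  [1,9.74,-1.45,4,0,0,0],
  [1,9.74,-1.45,3.4,0,0,0],
  [1,9.74,-1.45,3.2,0,0,0],
  [1,9.74,-1.45,3.2,0,0,0],
  [1,9.74,-1.45,3.2,0,0,0],
  [1,9.74,-1.45,3.2,0,0,0],
  [1,9.74,-1.45,3.2,0,0,0],
])

```text
t: 26.77
tool_pos: [0.6741, -0.1374, 0.1192]
orientation: [2.084, 2.348, 0.002]
force: [-0.5, 0.3, -0.2]
opening: 0.0286
```

Run:
```python
from h import *
np.set_printoptions(precision=4,suppress=True)
s=robot.read_state();print(s["t"],s["tool_pos"],s["force"],s["opening"])
T=s["tool_pos"]; t=np.linspace(0,2*np.pi,60)
def ring(p,r): return np.c_[p[0]+r*np.cos(t),p[1]+r*np.sin(t),np.full(60,p[2])]
ims=[]
for n,(x0,y0) in (("side",(350,130)),("scene",(215,140))):
    c=cam(n); k=5
    im=cv2.resize(c["image"][y0:y0+100,x0:x0+80,::-1],None,fx=k,fy=k,interpolation=cv2.INTER_CUBIC)
    def dr(P,col): cv2.polylines(im,[np.int32((proj(c,P)-[x0,y0]+.5)*k)],False,col,1,cv2.LINE_AA)
    dr(ring(T+[0,0,-.037],.015),(0,0,255))
    p=[.673,-.137,.03];dr(ring(p,.023),(0,255,0));dr(np.array([p,[p[0],p[1],.063]]),(0,255,0))
    ims.append(im)
cv2.imwrite("pics/ov4.png",np.hstack(ims))
```

```text
26.7667 [ 0.6741 -0.1374  0.1192] [-0.4912  0.3435 -0.2067] 0.028561363146360052
```

View pics/ov4.png

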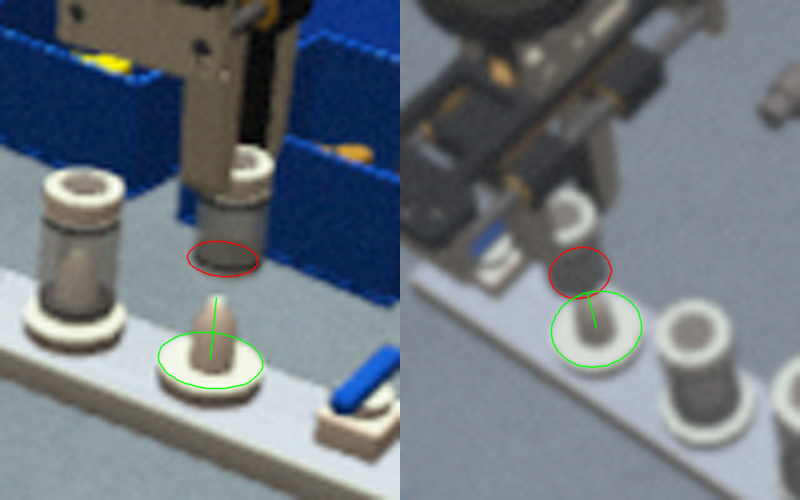

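Run:
```python
from h import *
np.set_printoptions(precision=4,suppress=True)
s=robot.read_state();print(s["t"],s["tool_pos"],s["force"],s["opening"])
c=cam("wrist");np.savez("w7.npz",**{k:c[k] for k in("T","K","dist","image")})
print(proj(c,[s["tool_pos"]+[0,0,.013],[.673,-.137,.03],[.6637,-.0653,.03+.064]]))
crop(c,220,140,420,290,4,"w7b.png")
c=cam("side");crop(c,350,130,430,230,6,"d12.png")
```

```text
26.8667 [ 0.6739 -0.1373  0.1187] [ 0.1601  0.3949 -0.6445] 0.028419412242263863
[[315.9397 261.1207]
 [314.7009 206.0732]
 [313.2451 122.9548]]
```

View pics/w7b.png

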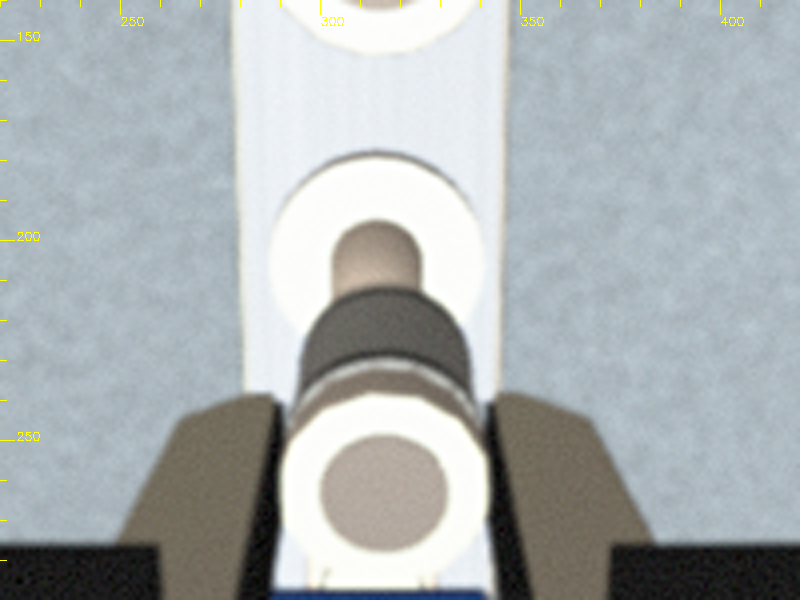

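View pics/d12.png

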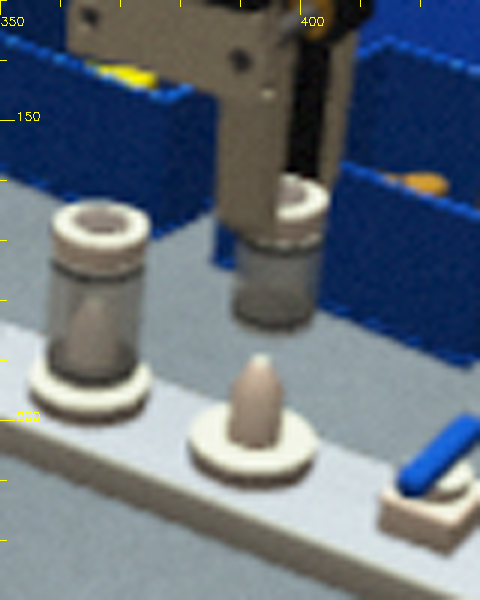

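Call:
drive_tool([
  [1,-0.03,0.11,0,0,0,0],
  [1,-0.03,0.11,-0.2,0,0,0],
  [1,-0.03,0.11,-0.7,0,0,0],
  [1,-0.03,0.11,-1.2,0,0,0],
  [1,-0.03,0.11,-1.5,0,0,0],
  [1,-0.03,0.11,-1.7,0,0,0],
  [1,-0.03,0.11,-1.75,0,0,0],
  [1,-0.03,0.11,-1.75,0,0,0],
])

```text
t: 27.63
tool_pos: [0.6718, -0.1344, 0.072]
orientation: [-2.085, -2.348, 0.001]
force: [1.3, -1.0, -3.4]
opening: 0.0282
```

Low lateral forces again. Pressing (flush expected at z ≈ 0.067).

Call:
drive_tool([
  [1,0,0,-0.1,0,0,0],
  [1,0,0,-0.2,0,0,0],
  [1,0,0,-0.3,0,0,0],
  [1,0,0,-0.3,0,0,0],
  [1,0,0,-0.3,0,0,0],
])

```text
t: 28.05
tool_pos: [0.6723, -0.135, 0.0678]
orientation: [2.085, 2.349, -0.001]
force: [-5.9, -1.7, 9.3]
opening: 0.0284
```

Call:
drive_tool([
  [1,-0.01,0,-0.1,0,0,0],
  [1,-0.02,0,-0.2,0,0,0],
  [1,-0.02,0,-0.2,0,0,0],
  [1,-0.02,0,-0.2,0,0,0],
])

```text
t: 28.38
tool_pos: [0.6726, -0.1355, 0.0668]
orientation: [2.084, 2.347, -0.0]
force: [-16.7, 0.0, 31.0]
opening: 0.0283
```

Call:
drive_tool([
  [1,0.02,0,0.2,0,0,0],
  [1,0.02,0,0.32,0,0,0],
  [0,0.02,0,0.32,0,0,0],
  [0,0.02,0,0.32,0,0,0],
  [0,0.02,0,0.32,0,0,0],
  [0,0.02,0,0.32,0,0,0],
  [0,0.02,0,1.6,0,0,0],
  [0,0.02,0,3.2,0,0,0],
  [0,0.02,0,4.8,0,0,0],
  [0,0,0,6,0,0,0],
  [0,-1.5,0,6.6,0,0,0],
  [0,-3,0,6.6,0,0,0],
  [0,-4.5,0,6.6,0,0,0],
  [0,-6,0,6.6,0,0,0],
  [0,-7.5,0,6.6,0,0,0],
  [0,-8,0,6.6,0,0,0],
  [0,-8,0,6.6,0,0,0],
  [0,-8,0,6.6,0,0,0],
])

```text
t: 29.88
tool_pos: [0.4723, -0.1345, 0.2268]
orientation: [2.085, 2.347, 0.002]
force: [0.4, -0.5, -1.0]
opening: 0.0929
```

Run:
```python
from h import *
np.set_printoptions(precision=4,suppress=True)
s=robot.read_state();print(s["t"],s["tool_pos"],s["force"],s["opening"])
c=cam("side");crop(c,290,120,450,240,5,"d13.png")
c=cam("scene");crop(c,190,90,350,270,4,"s13.png")
c=cam("wrist");cv2.imwrite("pics/w13.png",c["image"][:,:,::-1])
```

```text
29.8833 [ 0.4723 -0.1345  0.2268] [ 0.3604 -0.5275 -0.9761] 0.09285079326911332
```

View pics/d13.png

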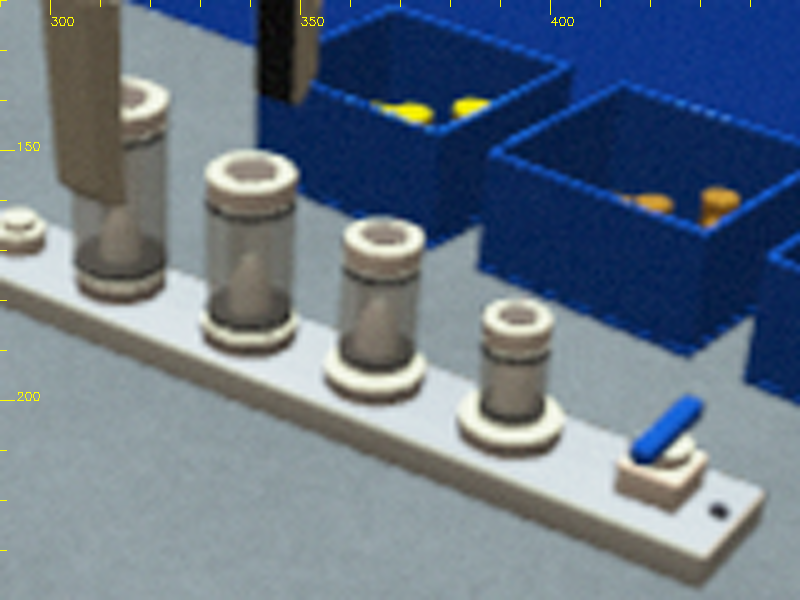

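View pics/s13.png

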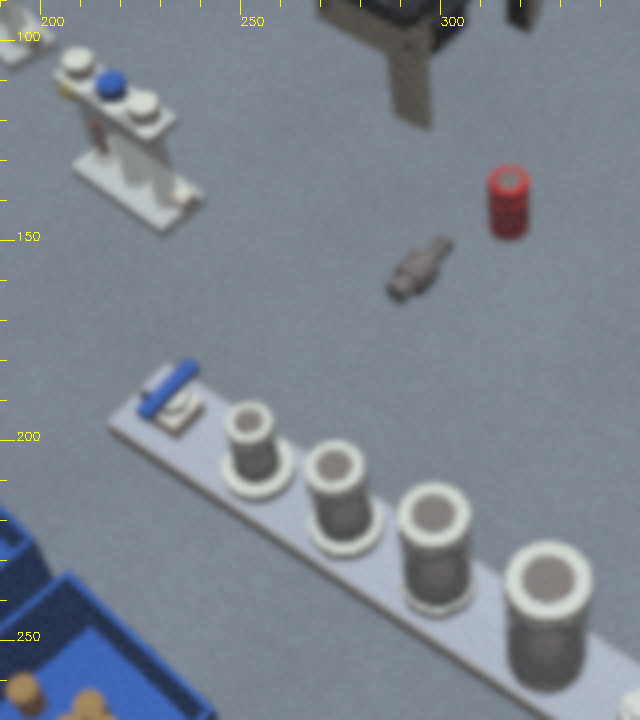

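Call:
drive_tool([
  [1,1.5,0,0,0,0,0],
  [1,3,0,0,0,0,0],
  [1,4.5,0,0,0,0,0],
  [1,6,0,0,0,0,0],
  [1,7.3,0,0,0,0,0],
  [1,8.03,-0.08,0,0,0,0],
  [1,8.03,-0.08,0,0,0,0],
  [1,8.03,-0.08,-0.5,0,0,0],
  [1,8.03,-0.08,-1.5,0,0,0],
  [1,8.03,-0.08,-2.8,0,0,0],
  [1,8.03,-0.08,-3.8,0,0,0],
  [1,8.03,-0.08,-4.1,0,0,0],
  [1,8.03,-0.08,-4.1,0,0,0],
  [1,8.03,-0.08,-4.1,0,0,0],
  [1,8.03,-0.08,-4.1,0,0,0],
  [1,8.03,-0.08,-4.1,0,0,0],
], squeeze=20)

```text
t: 31.37
tool_pos: [0.6741, -0.1368, 0.1262]
orientation: [2.083, 2.347, 0.003]
force: [0.1, -0.2, 0.9]
opening: 0.0008
```

Call:
drive_tool([
  [1,-0.03,0,-0.3,0,0,0],
  [1,-0.03,0,-0.6,0,0,0],
  [1,-0.03,0,-0.75,0,0,0],
  [1,-0.03,0,-0.85,0,0,0],
  [1,-0.03,0,-0.95,0,0,0],
  [1,-0.03,0,-0.95,0,0,0],
  [1,-0.03,0,-0.95,0,0,0],
])

```text
t: 31.95
tool_pos: [0.6718, -0.1363, 0.0993]
orientation: [-2.085, -2.349, 0.0]
force: [0.4, 0.2, -0.3]
opening: 0.001
```

Run:
```python
from h import *
print(robot.tip_extent)
s=robot.read_state();print(s["tool_pos"],s["force"])
c=cam("side");crop(c,360,130,440,230,6,"d14.png")
```

```text
0.025
[ 0.67176182 -0.1362887   0.09929715] [ 0.43750265  0.24031223 -0.30415163]
```

View pics/d14.png

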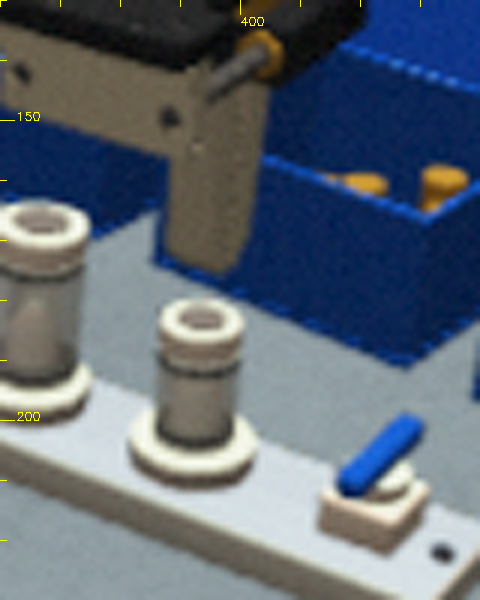

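Run:
```python
from h import *
c=cam("side");s=robot.read_state();T=s["tool_pos"]
for d in (0,-.006,-.015,-.025,.0): print(d,proj(c,[T+[0,0,d]]).round(1))
print(proj(c,[[.673,-.1365,.08],[.673,-.1365,.03]]).round(1))
```

```text
0 [[393.8 174.3]]
-0.006 [[393.5 176.8]]
-0.015 [[393.2 180.4]]
-0.025 [[392.8 184.3]]
0.0 [[393.8 174.3]]
[[393.3 182.2]
 [391.4 201.4]]
```

Call:
drive_tool([
  [1,0.03,0,-0.2,0,0,0],
  [1,0.03,0,-0.4,0,0,0],
  [1,0.03,0,-0.5,0,0,0],
  [1,0.03,0,-0.5,0,0,0],
])

```text
t: 32.38
tool_pos: [0.6718, -0.1361, 0.0856]
orientation: [-2.084, -2.348, 0.001]
force: [-0.4, -0.4, -0.5]
opening: 0.0004
```

Call:
drive_tool([
  [1,0,0,-0.1,0,0,0],
  [1,0,0,-0.15,0,0,0],
  [1,0,0,-0.15,0,0,0],
])

```text
t: 32.63
tool_pos: [0.6724, -0.1363, 0.0829]
orientation: [-2.085, -2.349, 0.0]
force: [-0.9, 0.2, -0.2]
opening: 0.0003
```

Run:
```python
from h import *
s=robot.read_state();print(s["tool_pos"],s["force"])
c=cam("side");crop(c,360,130,440,230,6,"d15.png")
c=cam("wrist");crop(c,220,140,420,290,4,"w15.png")
```

```text
[ 0.67244023 -0.13628096  0.08287503] [-0.87590252  0.17690631 -0.23745212]
```

View pics/d15.png

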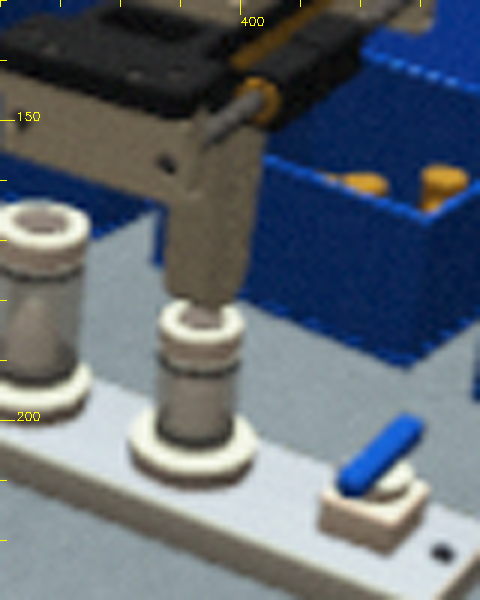

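View pics/w15.png

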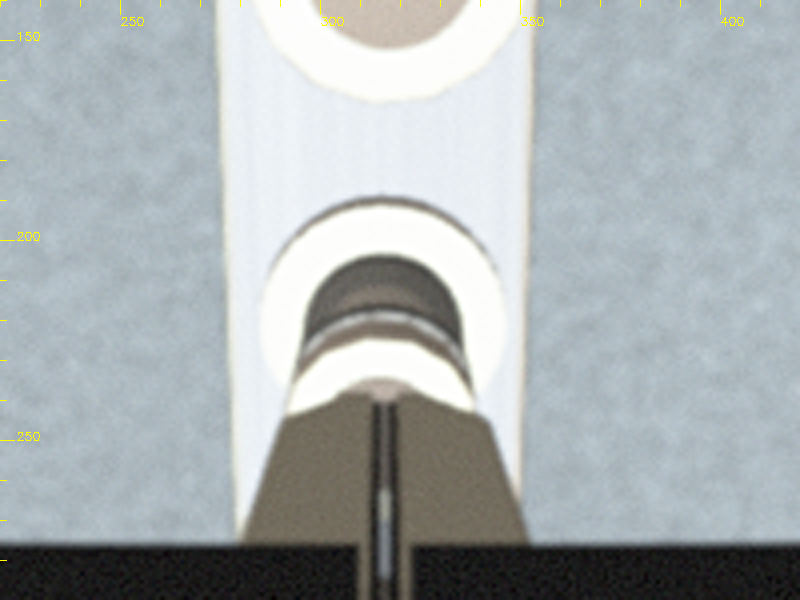

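Call:
drive_tool([
  [1,0,0,-0.1,0,0,0],
  [1,0,0,-0.2,0,0,0],
  [1,0,0,-0.2,0,0,0],
])

```text
t: 32.98
tool_pos: [0.6723, -0.1362, 0.0776]
orientation: [-2.085, -2.349, 0.001]
force: [-0.3, -0.3, -0.2]
opening: 0.0006
```

Run:
```python
from h import *
s=robot.read_state();print(s["tool_pos"],s["force"],s["q"])
c=cam("side");crop(c,360,130,440,230,6,"d16.png")
c=cam("scene");crop(c,200,150,300,230,6,"s16.png")
```

```text
[ 0.67228143 -0.13622087  0.07755515] [-0.33234701 -0.30202205 -0.15905519] [-2.74637672e-01  4.51809881e-01  1.35740502e+00  1.54165779e-05
  1.33320341e+00 -3.93688678e-01]
```

View pics/d16.png

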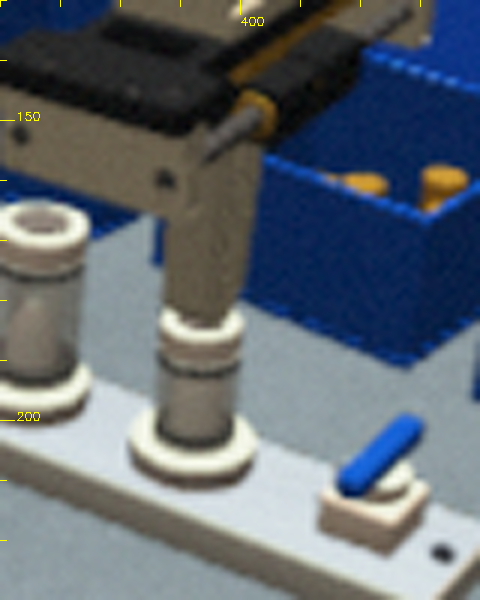

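View pics/s16.png

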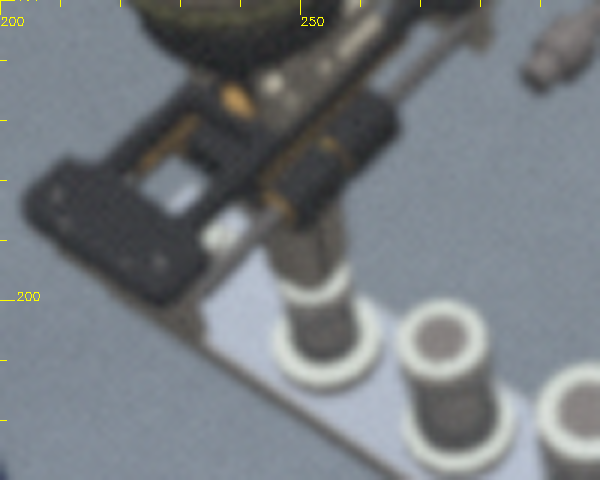

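Call:
drive_tool([
  [1,0,0,-0.1,0,0,0],
  [1,0,0,-0.1,0,0,0],
  [1,0,0,-0.1,0,0,0],
])

```text
t: 33.33
tool_pos: [0.6731, -0.1365, 0.0763]
orientation: [2.085, 2.349, 0.001]
force: [0.9, -1.5, 2.4]
opening: 0.0009
```

Call:
drive_tool([
  [1,0,0,-0.1,0,0,0],
  [1,0,0,-0.15,0,0,0],
  [1,0,0,-0.15,0,0,0],
])

```text
t: 33.58
tool_pos: [0.6744, -0.1372, 0.0758]
orientation: [2.083, 2.346, 0.002]
force: [-4.0, 0.1, 18.3]
opening: 0.0006
```

Call:
drive_tool([
  [1,0,0,-0.1,0,0,0],
  [1,0,0,-0.15,0,0,0],
  [1,0,0,-0.15,0,0,0],
])

```text
t: 33.83
tool_pos: [0.6751, -0.1375, 0.0756]
orientation: [2.081, 2.345, 0.004]
force: [-14.2, 1.7, 35.3]
opening: 0.0002
```

Call:
drive_tool([
  [1,-0.02,0,0.5,0,0,0],
  [1,-0.04,0,1.2,0,0,0],
  [1,-0.04,0,1.9,0,0,0],
  [1,-0.2,1,1.9,0,0,0],
  [1,-0.35,2,1.9,0,0,0],
  [1,-0.42,2.85,1.9,0,0,0],
  [1,-0.42,2.85,1.9,0,0,0],
  [1,-0.42,2.85,1.5,0,0,0],
  [1,-0.42,2.85,1.1,0,0,0],
  [1,-0.42,2.85,1,0,0,0],
  [1,-0.42,2.85,1,0,0,0],
  [1,-0.42,2.85,1,0,0,0],
])

```text
t: 34.83
tool_pos: [0.6614, -0.0661, 0.0918]
orientation: [-2.086, -2.347, 0.002]
force: [-0.1, 0.1, -0.3]
opening: 0.0006
```

Call:
drive_tool([
  [1,0.08,0,-0.1,0,0,0],
  [1,0.08,0,-0.2,0,0,0],
  [1,0.08,0,-0.3,0,0,0],
  [1,0.08,0,-0.3,0,0,0],
])

```text
t: 35.17
tool_pos: [0.6658, -0.0661, 0.0905]
orientation: [2.084, 2.346, 0.003]
force: [-10.3, 0.9, 26.8]
opening: 0.0007
```

Call:
drive_tool([
  [1,0,0,-0.1,0,0,0],
  [1,0,0,-0.15,0,0,0],
  [1,0,0,-0.15,0,0,0],
])

```text
t: 35.42
tool_pos: [0.6664, -0.0662, 0.0903]
orientation: [2.083, 2.345, 0.004]
force: [-20.3, 2.7, 45.8]
opening: 0.0003
```

Call:
drive_tool([
  [1,-0.02,0,0.6,0,0,0],
  [1,-0.04,0,1.5,0,0,0],
  [1,-0.04,0,2.2,0,0,0],
  [1,-0.2,1,2.2,0,0,0],
  [1,-0.35,2,2.2,0,0,0],
  [1,-0.47,2.83,2.2,0,0,0],
  [1,-0.47,2.83,2.2,0,0,0],
  [1,-0.47,2.83,1.6,0,0,0],
  [1,-0.47,2.83,1.2,0,0,0],
  [1,-0.47,2.83,1.05,0,0,0],
  [1,-0.47,2.83,1.05,0,0,0],
  [1,-0.47,2.83,1.05,0,0,0],
])

```text
t: 36.42
tool_pos: [0.652, 0.005, 0.1076]
orientation: [-2.086, -2.348, 0.001]
force: [-0.2, -0.6, 0.3]
opening: 0.0003
```

Call:
drive_tool([
  [1,0.03,0,-0.1,0,0,0],
  [1,0.03,0,-0.2,0,0,0],
  [1,0.03,0,-0.3,0,0,0],
  [1,0.03,0,-0.3,0,0,0],
])

```text
t: 36.75
tool_pos: [0.6553, 0.0053, 0.104]
orientation: [2.083, 2.346, 0.005]
force: [-0.7, 0.7, 11.3]
opening: 0.0005
```

Call:
drive_tool([
  [1,0,0,-0.1,0,0,0],
  [1,0,0,-0.2,0,0,0],
  [1,0,0,-0.2,0,0,0],
])

```text
t: 37.0
tool_pos: [0.6567, 0.0052, 0.1039]
orientation: [2.081, 2.344, 0.008]
force: [-11.3, -0.1, 35.4]
opening: 0.0004
```

Call:
drive_tool([
  [1,-0.02,0,0.5,0,0,0],
  [1,-0.04,0,1.5,0,0,0],
  [1,-0.04,0,3,0,0,0],
  [1,-0.04,0,4.5,0,0,0],
  [1,-1,0,5.5,0,0,0],
  [1,-2.5,0,6,0,0,0],
  [1,-4,0,6,0,0,0],
  [1,-5.5,0,6,0,0,0],
  [1,-7,0,6,0,0,0],
  [1,-8.5,0,6,0,0,0],
  [1,-10,0,6,0,0,0],
  [1,-10,0,6,0,0,0],
  [1,-10,0,6,0,0,0],
  [1,-10,0,6,0,0,0],
])

```text
t: 38.17
tool_pos: [0.4039, 0.0055, 0.2467]
orientation: [2.084, 2.348, 0.003]
force: [0.7, 0.8, -0.3]
opening: 0.0005
```

Run:
```python
from h import *
s=robot.read_state();print(s["t"],s["tool_pos"],s["force"])
t=np.linspace(0,2*np.pi,60)
def ring(p,r): return np.c_[p[0]+r*np.cos(t),p[1]+r*np.sin(t),np.full(60,p[2])]
c=cam("side");crop(c,290,120,450,240,5,"d17.png")
c=cam("scene");cv2.imwrite("pics/s17.png",c["image"][:,:,::-1])
```

```text
38.1667 [0.40389893 0.00554203 0.2466964 ] [ 0.66869501  0.83710067 -0.25563241]
```

View pics/d17.png

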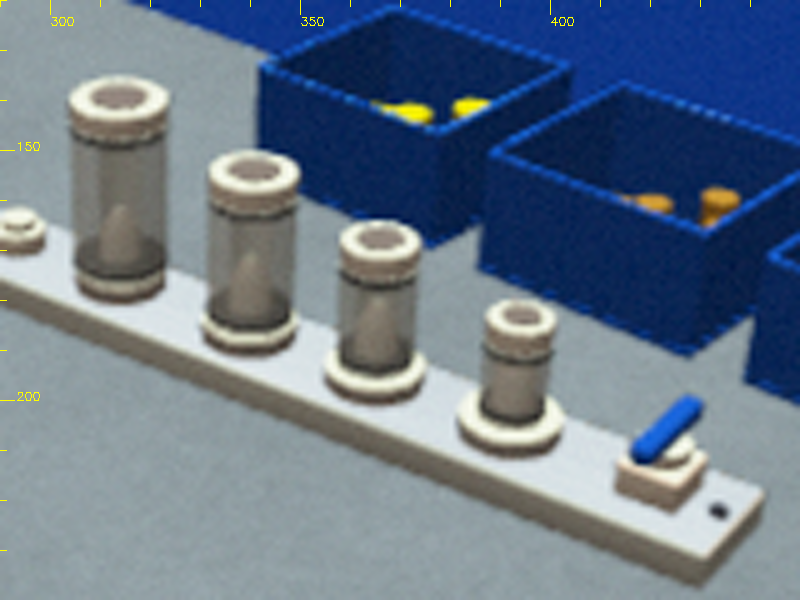

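View pics/s17.png

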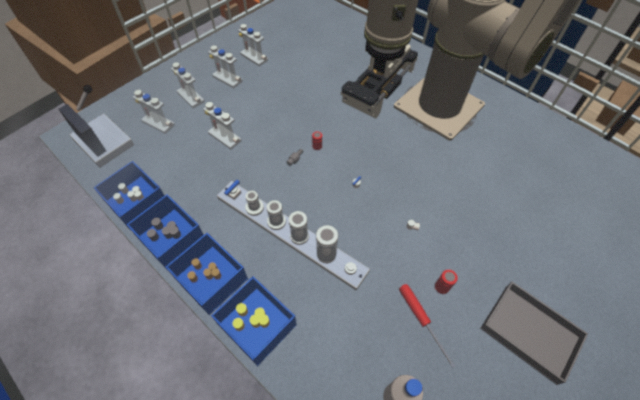

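Run:
```python
from h import *
t=np.linspace(0,2*np.pi,90)
def ring(p,r): return np.c_[p[0]+r*np.cos(t),p[1]+r*np.sin(t),np.full(90,p[2])]
S=[("P",(.6731,-.1365),.015,.05),("Q",(.6643,-.0657),.018,.064),("R",(.6543,.005),.021,.078),("S",(.6466,.0862),.024,.092)]
for n,(x0,y0) in (("side",(295,125)),("scene",(225,175))):
    c=cam(n);k=6
    im=cv2.resize(c["image"][y0:y0+95,x0:x0+125,::-1],None,fx=k,fy=k,interpolation=cv2.INTER_CUBIC)
    def dr(P,col): cv2.polylines(im,[np.int32((proj(c,P)-[x0,y0]+.5)*k)],False,col,1,cv2.LINE_AA)
    for nm,s,r,h in S:
        dr(ring((*s,.03),.023),(0,255,0));dr(ring((*s,.03+h),r),(0,0,255));dr(ring((*s,.03),r),(0,0,255))
    cv2.imwrite(f"pics/f_{n}.png",im)
```

```text
(no output)
```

View pics/f_side.png

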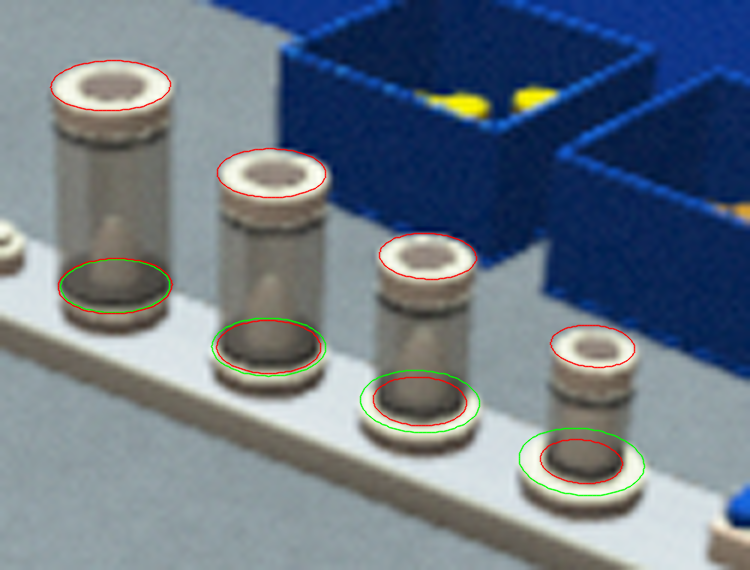

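View pics/f_scene.png

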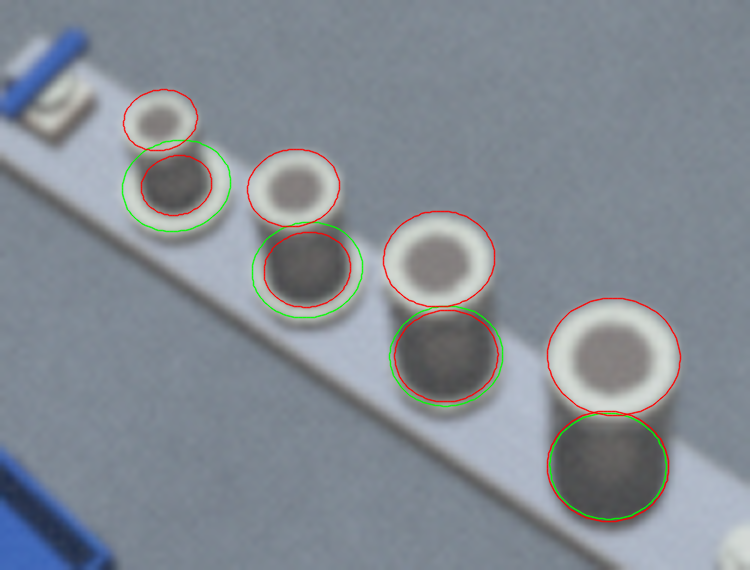

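Call:
drive_tool([
  [0,1.5,-0.75,0.3,0,0,0],
  [0,3,-1.5,0.3,0,0,0],
  [0,4.5,-2.25,0.3,0,0,0],
  [0,6,-3,0.3,0,0,0],
  [0,7.5,-3.75,0.3,0,0,0],
  [0,9,-4.5,0.3,0,0,0],
  [0,10.2,-5.1,0.3,0,0,0],
  [0,10.76,-5.4,0.3,0,0,0],
  [0,10.76,-5.4,0.3,0,0,0],
  [0,10.76,-5.4,0.3,0,0,0],
  [0,10.76,-5.4,0.3,0,0,0],
  [0,10.76,-5.4,0.3,0,0,0],
  [0,10.76,-5.4,0.3,0,0,0],
], squeeze=60)

```text
t: 39.45
tool_pos: [0.6717, -0.1287, 0.2539]
orientation: [2.084, 2.35, 0.0]
force: [0.1, 0.3, 0.3]
opening: 0.0825
```

```bash
cat > tilt.py <<'E'
from h import *
import sys
np.set_printoptions(precision=4,suppress=True)
t=np.linspace(0,2*np.pi,90)
def ring(p,r): return np.c_[p[0]+r*np.cos(t),p[1]+r*np.sin(t),np.full(90,p[2])]
S=[("P",(.6731,-.1365),.015,.05),("Q",(.6643,-.0657),.018,.064),("R",(.6543,.005),.021,.078),("S",(.6466,.0862),.024,.092)]
s=robot.read_state();print(s["t"],s["tool_pos"],s["force"])
c=cam("wrist");np.savez("wt.npz",**{k:c[k] for k in("T","K","dist","image")})
x0,y0,k=250,0,3
im=cv2.resize(c["image"][y0:y0+250,x0:x0+150,::-1],None,fx=k,fy=k,interpolation=cv2.INTER_CUBIC)
im0=im.copy()
def dr(P,col): cv2.polylines(im,[np.int32((proj(c,P)-[x0,y0]+.5)*k)],False,col,1,cv2.LINE_AA)
for nm,p,r,h in S:
    dr(ring((*p,.03),.023),(0,200,0));dr(ring((*p,.03+h),r),(0,0,255));dr(ring((*p,.03),r),(0,0,255))
cv2.imwrite("pics/"+sys.argv[1],cv2.resize(im,None,fx=.8,fy=.8,interpolation=cv2.INTER_AREA))
E
python3 tilt.py t1.png
```

```text
39.45 [ 0.6717 -0.1287  0.2539] [0.082  0.331  0.3298]
```

View pics/t1.png

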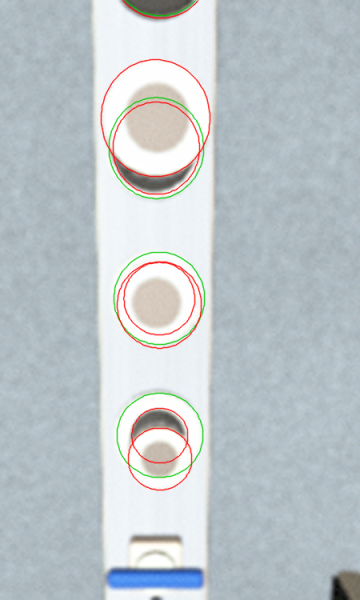

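Run:
```python
from h import *
c=dict(np.load("wt.npz"));im=c["image"].astype(float)
im=np.clip((im-150)*255/105,0,255)**1
im=(np.clip((im/255),0,1)**3*255).astype(np.uint8)
c["image"]=im
crop(c,290,90,340,230,5,"t1a.png")
crop(c,290,0,340,110,5,"t1b.png")
```

```text
(no output)
```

View pics/t1a.png

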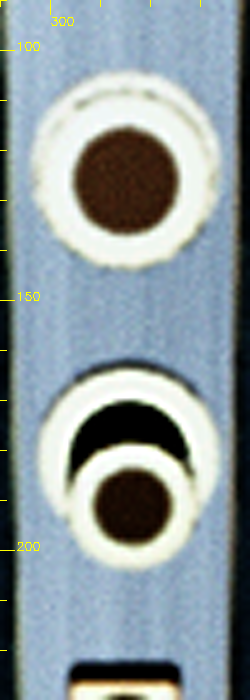

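View pics/t1b.png

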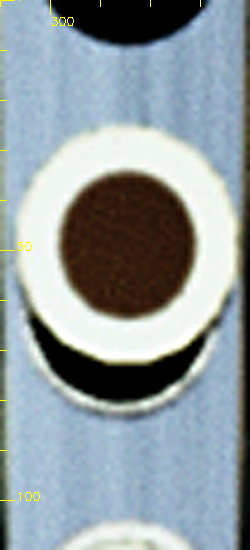

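Run:
```python
from h import *
print(robot.read_state()["t"]); print(robot.close_job())
```

```text
39.5
the job is handed in; nothing more can be done
None
```

I fitted all four chambers on the manifold in size order and handed the job in at t = 39.5 s. From the valve end they run smallest (p), second smallest (q), second largest (r) and largest (s) at the plugged end. I gripped each chamber and pressed it straight down at 31–43 N. I then pressed p, q and r again on top at 35–46 N with the fingers shut.

**Flush on the collar:** Each press stopped firmly within about 0.5 mm of the flush height. For p, q and r, the cap-top contacts agreed with each other to within about 0.7 mm. I did not press s again from above; its grip press had come up hard against the collar and the pictures showed it flush.

**Camera checks:** The last side and scene pictures matched a model of all four seated flush. The flow cell and the red look-alikes had not moved, and the arm was clear of everything at hand-in.

**What disagreed:**
- **Fingertip length:** the fingertips met the caps about 29 mm later than the stated 25 mm tip extent implies. The grips held slightly higher on the chambers than planned, with no sign of slipping.
- **Lean:** in the last wrist picture p and r lean by under about 1°, close to the measuring limit. q looks upright from above, and I did not check s for lean there. I left p and r as they were.
- **Side camera:** it read 2–4 mm off in height throughout.

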